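Clamp the glass cutting plate in the clip stand with its tab-locked knob

TASK

Fix the glass cutting plate in the clip stand: pinch the two release tabs of the knob and turn it counter-clockwise until it latches there with the spring clip raised, then lay the plate on the stage and slide it under the clip, straight and fully home against the rear stop. Pinch the tabs again and turn the knob back clockwise until it latches and the lowered clip holds the plate down. Leave all the other things on the table standing and lying where they are.

Things in the scene. Friction and masses are not known exactly. Their poses are not given: they have to be found in the camera images.
- clip_stand: Metal stand fixed to the table, nowhere over 90 mm high. Base spans x -80..+90, y -117..+102 mm, 10 mm thick. Origin on the table; x points from its open front to its rear, y left, z up. Left (y +55 mm): the stage with the spring clip. Right (y -115..-20 mm): a grey console, 77 mm high at x +23..+45 mm; its front face, rising from x -55 mm, leans back and carries the knob.
- stage_home (a point): Centre of the plate's underside when home: on the stage's top, 30 mm above the table; axes as the stand's. The plate slides in along +x, its 75 mm length along x, up to a stop 5 mm high with its face at x +38 mm. Guide lips 5 mm high, 55 mm apart, at x +24..+40 mm, flare outwards from x +17 mm. Forward of x +18 mm the stage is only 34 mm wide, so fingers at the plate's sides hang free.
- cutting_plate: Clear glass plate with a dark strip on it, 50 mm (its x) x 75 mm (its y), 6 mm thick, 60 g, lying flat on the table; origin at the centre of its underside. Either end may go in first.
- knob_grip (a point): On the knob's axis at mid-height of the tabs, turning with the knob. z: the axis, out of the sloping face, 35 degrees from vertical towards the stand's front; y: line through the two tabs (pinch line). Tabs: flat metal wings 24 mm wide (x), +-11 mm in z, outer faces 48 mm apart, 32 when pinched. Hub between them 30 x 20 mm, its cap ends at z +17; a steel collar 76 mm across ends at z -16 mm.
- knob (a joint): Knob angle, rad: 0 = clip down, 1.2 = clip raised, hard stops at both. Grows counter-clockwise seen facing the knob (right-handed about knob_grip's z). At 0.6 the tabs' line is level. Stays where left; turning takes about 0.1 N m. Latches only within 0.04 rad of either stop, when the tabs are let out there.
- tab_a (a joint): Travel of the release tab on the +y side of knob_grip, m: 0 = out, 0.008 = fully pinched. Sprung outwards with 3 to 6.5 N. It must be pressed in by 4 mm or more for the knob to turn, and springs fully out (latched) only at the ends of the knob's turn.
- tab_b (a joint): The same for the tab on the -y side of knob_grip.
- clip (a joint): Angle of the spring clip, rad: 0 = foot 1 mm above the bare stage, 0.09 = foot resting on the plate, 0.40 = raised by the knob (a lifter raises it by a third of the knob's angle; its spring presses it down with 1 to 2 N).
- clip_foot (a point): Underside of the clip's foot, a bar 24 mm long along y that lies 22 mm behind stage_home; raised it is 21 mm above the stage. The clip's strip is 22 mm wide.
- black_cap_vial: small upright glass vial, 28 mm diameter, 59 mm tall, black cap; stands beside the cutting plate; origin centre of its underside
- white_cap_vial: small upright glass vial, 32 mm diameter, 54 mm tall, white cap; stands beside the clip stand; origin centre of its underside
- wet_block: flat dark wooden pad 58 (its x) x 92 (its y) x 13 mm; a bystander; origin centre of its underside
- petri_a: shallow clear dish, 60 mm diameter, 14 mm tall, beside the wooden pad; origin centre of its underside
- tweezers: steel tweezers lying flat before the stand, 16 (x) x 138 (y) x 9 mm; origin centre of the underside
- wedge_1: bamboo wedge lying flat before the stand, 12 (x) x 60 (y) x 11 mm; origin centre of the underside
- graft_probe: thin probe lying behind the stand, 8 (x) x 156 (y) x 8 mm; origin centre of the underside
There are look-alikes about, which are no part of the job. There is more than one size of the cutting_plate; the one meant has the size given above.

How it is judged:
On the way, in this order (a step that is already met when the one before it is completed fails the run):
1. the tabs pinched and the knob turned until it latches with the clip raised (value of joint knob above 1.12 rad and value of joint clip above 0.36 rad and value of joint each of tab_a, tab_b below 0.002 m), for 0.2 s.
2. the plate slid home on the stage under the raised clip (x of cutting_plate in the frame of stage_home between -0.004 and 0.004 m and y of cutting_plate in the frame of stage_home between -0.005 and 0.005 m and z of cutting_plate in the frame of stage_home between -0.003 and 0.003 m and angle between the y axis of cutting_plate and the x axis of clip_stand, either way round below 0.1 rad and angle between cutting_plate's own z axis and vertical below 0.08 rad and value of joint knob above 1.12 rad and value of joint clip above 0.36 rad), for 0.2 s.
At the end, for the whole second after the job is handed in: The plate lies flat on the stage, within 4 mm of home along the slide and 5 mm across it, within 0.1 rad of straight, at rest; the knob is back within 0.08 rad of 0 with both tabs out (within 2 mm), and the clip's foot presses on the plate with more than 0.3 N (x of cutting_plate in the frame of stage_home between -0.004 and 0.004 m and y of cutting_plate in the frame of stage_home between -0.005 and 0.005 m and z of cutting_plate in the frame of stage_home between -0.003 and 0.003 m and angle between the y axis of cutting_plate and the x axis of clip_stand, either way round below 0.1 rad and angle between cutting_plate's own z axis and vertical below 0.08 rad and value of joint each of tab_a, tab_b below 0.002 m and value of joint knob below 0.08 rad and value of joint clip below 0.16 rad and contact force between clip and cutting_plate above 0.3 N and linear speed of cutting_plate below 0.01 m/s); the robot touches nothing.
It fails at once if another thing on the table moved by more than 3 cm (distance of any of black_cap_vial, white_cap_vial, wet_block, petri_a, tweezers, wedge_1, graft_probe from where it was at the start of the episode above 0.03 m).
It fails at once if a vial knocked over (angle between any of black_cap_vial, white_cap_vial's own z axis and vertical above 0.5 rad).
It also fails if it takes over 72 s, if anything falls off the work surface, if the arm or the gripper's body presses on something with over 40 N, if the wrist force passes 120 N, or if a joint passes its speed limit or range.

ROBOT

A 6-joint arm with a two-finger parallel gripper is mounted at the origin on a cart in front of the work surface, level with it; the furniture and walls round the work are solid. World frame = base frame: x ahead of the robot, y to its left, z up, the work surface at z = 0. Lengths are in m, angles in rad, forces in N, time in s.
With the tool pointing down it reaches from about 0.3 to 0.75 m from the base axis. Payload 8.5 kg.
Tool frame: the origin (TCP) lies between the finger pads; the fingertips stand 8 mm ahead of it and the grasp point (between the pads) lies 11 mm behind it (r.tip_extent is the distance from the TCP to the fingertips, in m); z points along the fingers, y is the line along which they close (so a half turn about z gives the same grasp; the last joint's range is limited). The gripper opens to 85 mm and grips with 20 to 120 N. Pads are 22 mm wide; open, the fingers measure 114 mm over their backs; the gripper's body (76 mm by 85 mm) begins 54 mm behind the grasp point. The pads swing forward as they close: fully open they stand 13 mm farther back than shut.
Start: joints at [-1.358, 0.381, 1.297, -0, 1.464, -0.215], TCP at [0.228, -0.5, 0.239] pointing down, gripper open.
Joint ranges: [-3.11, 3.11], [-0.89, 2.33], [0.22, 2.48], [-1.42, 4.56], [0.17, 2.85], [-2.88, 2.88]. Speed limits (rad/s): [2.39, 2.39, 3.14, 3.14, 3.14, 3.14].

INTERFACE

Orientations are given as a unit quaternion [x, y, z, w].
In Python, from workcell import r gives the robot as it stands. The module is installed in compiled form; this text tells all that it offers.
- The arm moves only by the tool drive_tool, never from a script. Its argument "rows" is text: rows parted by semicolons, each of 7 numbers parted by spaces: the shift along the tool's x, y, z in m, then the turn, a rotation vector about the tool's x, y, z in rad, then the finger opening in m, from 0 to 0.0854. A call has 1 to 5 rows; each row shifts and turns the commanded pose from where the row before left it, along the tool's axes as they then stand; what a row does not reach is not made up. A row lasts 1/8 s, in which the tool goes at most 62.5 mm and 10.7 degrees, less where a joint would pass 70% of its speed; a pose out of reach is approached as far as the arm can. A call is refused whole if a number of a shift passes 0.0625 or a number of a turn 0.188, either way. A call with a gripper value outside its range is refused whole. The fingers move at their own pace and stop on an object; "newtons" is the grip in N (left out, the last holds). Time passes only in rows, so rows that do not move let the fingers close. It gives the time, the measured TCP pose, the force, the opening and the grip force at its end, in the units of the state.
- r.state(): the state, without advancing time (a new reading comes with each control period).
- r.grab_frame(name): name is "scene" or "top" or "wrist"; returns (picture, depth): 420x560x3 uint8, blue, green, red; 420x560 float32, m along the optical axis (not along the pixel's ray), 0 where there is no reading.
- r.camera_model(name): a dict with "fx", "fy", "cx", "cy" (pixels), "R" (3x3) and "t" (3): a world point X has camera coordinates R X + t. Camera axes: x right, y down, z forward; pixel columns grow to the right and rows downward; lengths in m; the calibration is good to about 2 mm. A picture is of the moment at which its call begins: read the wrist's pose just before it. camera_model takes no time and is no camera call; for the wrist camera it gives the pose at the moment of the call.
- r.sign_off(): hands the job in; it is judged then, once.
Trained networks look in the newest picture that a camera, given by its name, has taken for a name from the list of things; names that differ only in an ending like _2 or _b are one class to them, and where a whole thing is asked for, a point or a joint stands for the part that bears it (a point fixed in the world has none). Each returns a list of dicts, best first, with "score" (0 to 1); they miss things now and then, are a little off and sometimes report something else, mostly with a low value. They report only what shows in the picture. A call takes as long as a camera call. They do not tell look-alikes from the thing itself.
- r.outline_of(camera, name): "mask" (420x560 bool, what is visible of it) and "bbox" ([left, top, right, bottom] in pixels, round what is visible of it).
- r.place_of(camera, name): "centre" ([column, row] in pixels: a listed point, or the origin of a listed thing).
The state is a dict: "clock": time; "joints": joint angles; "qvel": joint speeds; "joint_torque": joint torques, N m; "position": TCP position; "orientation": TCP orientation; "contact_force": force on the tool from outside, world axes, zero at the start; "ft_torque": the same for the moment, N m; "width": finger opening in m; "finger_force": force on a finger pad.
Only numpy, scipy, OpenCV 4.12 (cv2) and the standard library are available. Lean on these libraries where they do the work, as an engineer would, in place of code of your own. Each camera call takes 0.05 s, during which the arm holds its last target. There are 200 camera calls.

## Working session

There is one attempt and no reset: what is moved stays moved. The work goes in short steps, Python scripts to look and compute and a tool call to move; the robot and the scene stay as the last step left them, time stands still between calls to the robot, and variables do not carry over. Pictures are saved under pics/ and viewed, at most 10 in all, crops included, and the job is handed in when it is done.

Besides the shell and the picture viewer there is one more tool, called after "Request:" as name(argument=value, ...) on one line, values as JSON. drive_tool: Moves the arm, as the interface text tells. Its arguments: {"type":"object","properties":{"rows":{"type":"string"},"newtons":{"type":"number"}},"required":["rows"]}

```bash
mkdir -p pics
cat > h.py <<'E'
import numpy as np, cv2
from workcell import r
from scipy.spatial.transform import Rotation as Ro
def ray(cam,px,z):
    m=r.camera_model(cam);R=np.array(m['R']);t=np.array(m['t'])
    d=R.T@np.array([(px[0]-m['cx'])/m['fx'],(px[1]-m['cy'])/m['fy'],1]);o=-R.T@t
    return o+d*(z-o[2])/d[2]
def pts(cam,D):
    m=r.camera_model(cam);R=np.array(m['R']);t=np.array(m['t'])
    v,u=np.mgrid[0:420,0:560]
    P=np.stack([(u-m['cx'])/m['fx']*D,(v-m['cy'])/m['fy']*D,D],-1)
    return (P-t)@R
def proj(cam,X):
    m=r.camera_model(cam);c=np.array(m['R'])@X+np.array(m['t'])
    return c[0]/c[2]*m['fx']+m['cx'],c[1]/c[2]*m['fy']+m['cy']
E
python3 - <<'E'
from h import *
a={}
for c in('top','scene'):
    im,d=r.grab_frame(c);cv2.imwrite(f'pics/{c}0.png',im);np.save(f'{c}0.npy',d);a[c]=im
    for n in['clip_stand','stage_home','cutting_plate','knob_grip','clip_foot','black_cap_vial','white_cap_vial','wet_block','petri_a','tweezers','wedge_1','graft_probe']:
        try: print(c,n,[(np.round(q['centre']),round(q['score'],2)) for q in r.place_of(c,n)][:3])
        except Exception as e: print(n,e)
s=r.state();print(s['clock'],s['position'],s['orientation'])
E
```

```text
top clip_stand [(array([278., 209.]), 0.88)]
top stage_home [(array([259., 202.]), 0.56)]
top cutting_plate [(array([185., 249.]), 0.76), (array([220., 234.]), 0.43)]
top knob_grip [(array([298., 220.]), 0.72)]
top clip_foot [(array([261., 200.]), 0.44), (array([237., 198.]), 0.19)]
top black_cap_vial [(array([202., 264.]), 0.49)]
top white_cap_vial [(array([242., 199.]), 0.49), (array([383., 247.]), 0.43)]
top wet_block [(array([383., 249.]), 0.93)]
top petri_a [(array([366., 257.]), 0.52)]
top tweezers [(array([263., 249.]), 0.44)]
top wedge_1 [(array([308., 257.]), 0.61), (array([284., 168.]), 0.55)]
top graft_probe [(array([281., 169.]), 0.62)]
scene clip_stand [(array([278., 229.]), 0.69)]
scene stage_home [(array([262., 231.]), 0.64)]
scene cutting_plate [(array([203., 318.]), 0.6), (array([237., 282.]), 0.58)]
scene knob_grip [(array([307., 211.]), 0.84)]
scene clip_foot [(array([257., 222.]), 0.6)]
scene black_cap_vial [(array([234., 319.]), 0.65), (array([288., 267.]), 0.46), (array([344., 249.]), 0.33)]
scene white_cap_vial [(array([232., 241.]), 0.65)]
scene wet_block [(array([402., 209.]), 0.59)]
scene petri_a [(array([233., 318.]), 0.21)]
scene tweezers [(array([290., 270.]), 0.74)]
scene wedge_1 [(array([399., 209.]), 0.61), (array([341., 252.]), 0.6), (array([287., 270.]), 0.29)]
scene graft_probe [(array([255., 200.]), 0.57), (array([261., 229.]), 0.31)]
1.3 [ 0.22817332 -0.50042506  0.23930674] [ 9.77207387e-01  2.12286890e-01 -8.70764065e-06 -4.02639950e-06]
```

View pics/top0.png

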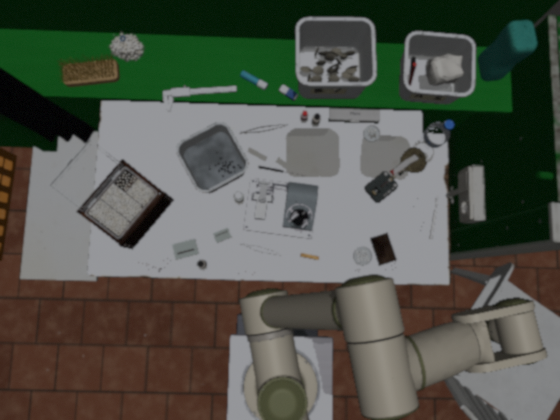

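View pics/scene0.png

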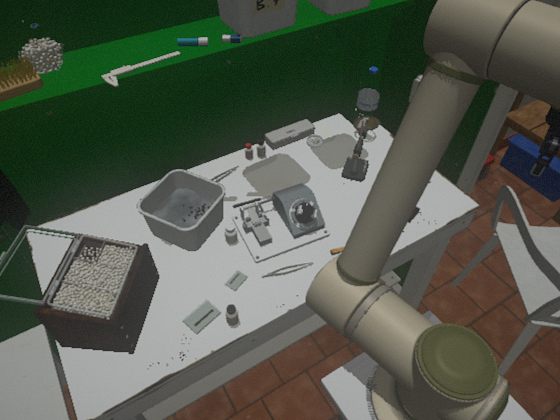

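The top picture shows the stand at (280,210), and two plates: (185,249) and a smaller one at (222,235). The black-cap vial is at (202,264), the white-cap vial at (239,197), the tweezers at (262,249) and the wedge at (309,256). I'll measure these roughly, then use the wrist camera.

Run:
```python
from h import *
D=np.load('top0.npy');r.grab_frame('top')
for n,p in dict(stand=(278,209),stage=(259,202),pl1=(185,249),pl2=(222,235),knob=(298,218),bv=(202,264),wv=(239,197),tw=(263,249),wd=(309,256),corner1=(251,180),).items():
    print(n,np.round(ray('top',p,.0),3))
for i,q in enumerate(r.outline_of('top','cutting_plate')[:3]):
    m=q['mask'].astype(np.uint8);v,u=np.nonzero(m)
    P=np.array([ray('top',(a,b),.006)[:2] for a,b in zip(u,v)],np.float32)
    print(i,q['score'],q['bbox'],cv2.minAreaRect(P),m.sum())
q=r.outline_of('top','clip_stand')[0];v,u=np.nonzero(q['mask'])
P=np.array([ray('top',(a,b),.01)[:2] for a,b in zip(u,v)],np.float32);print(cv2.minAreaRect(P))
m=r.camera_model('wrist');s=r.state();T=Ro.from_quat(s['orientation']).as_matrix()
R=np.array(m['R']);o=-R.T@np.array(m['t']);print('wristcam in tool',T.T@(o-s['position']),(R@T).T,m['fx'])
print(r.camera_model('top')['fx'])
```

```text
stand [0.548 0.021 0.   ]
stage [0.569 0.082 0.   ]
pl1 [0.412 0.312 0.   ]
pl2 [0.459 0.197 0.   ]
knob [ 0.521 -0.045  0.   ]
bv [0.366 0.256 0.   ]
wv [0.584 0.148 0.   ]
tw [0.418 0.065 0.   ]
wd [ 0.4   -0.082  0.   ]
corner1 [0.641 0.111 0.   ]
0 0.7 [171.4, 239.4, 197.8, 259.1] ((0.41200461983680725, 0.31242430210113525), (0.051747385412454605, 0.07782745361328125), 16.53313446044922) 397
1 0.56 [214.0, 228.7, 229.0, 242.4] ((0.46040037274360657, 0.19817577302455902), (0.035824619233608246, 0.049390364438295364), 28.361291885375977) 169Traceback (most recent call last):
  File "<stdin>", line 10, in <module>
  File "h.py", line 5, in ray
    m=r.camera_model(cam);R=np.array(m['R']);t=np.array(m['t'])
ValueError: time passes only in moves, steps and waits
```

Candidates: the plate at (185,249) measures 52×78 mm, which matches 50×75. The one at (222,235) measures 36×49 mm, so it is a look-alike. I'll confirm this in a wrist-camera crop later.

```bash
sed -i 's/^def ray/_c={}\ndef cm(cam):\n    if cam not in _c: _c[cam]=r.camera_model(cam)\n    return _c[cam]\ndef ray/; s/m=r.camera_model(cam)/m=cm(cam)/' h.py
python3 - <<'E'
from h import *
r.grab_frame('top')
q=r.outline_of('top','clip_stand')[0];v,u=np.nonzero(q['mask'])
P=np.array([ray('top',(a,b),.01)[:2] for a,b in zip(u,v)],np.float32);print(cv2.minAreaRect(P))
m=r.camera_model('wrist');s=r.state();T=Ro.from_quat(s['orientation']).as_matrix()
R=np.array(m['R']);o=-R.T@np.array(m['t']);print('wristcam in tool',T.T@(o-s['position']),(R@T).T,m['fx'])
print(m['cx'],m['cy'],T,s['width'])
E
```

```text
Traceback (most recent call last):
IndexError: list index out of range
```

Run:
```python
from h import *
m=r.camera_model('wrist');s=r.state();T=Ro.from_quat(s['orientation']).as_matrix()
R=np.array(m['R']);o=-R.T@np.array(m['t']);print('wristcam in tool',T.T@(o-s['position']),(R@T).T.round(3),m['fx'])
print(m['cx'],m['cy'],T.round(3),s['width'],s['clock'])
```

```text
wristcam in tool [ 7.64401724e-02 -7.41923612e-05 -1.35021042e-01] [[-0.001 -0.954 -0.3  ]
 [ 1.    -0.001  0.   ]
 [-0.001 -0.3    0.954]] 294.23208396705417
281.7470010942465 207.32063748378687 [[ 0.91   0.415 -0.   ]
 [ 0.415 -0.91   0.   ]
 [ 0.    -0.    -1.   ]] 0.085397295366623 1.55
```

Request:
drive_tool(rows="0.0467 -0.0376 -0.01 0 0 0.143 0.085;0.0409 -0.0439 -0.01 0 0 0.143 0.085;0.0343 -0.0492 -0.01 0 0 0.143 0.085;0.027 -0.0536 -0.01 0 0 0 0.085;0.027 -0.0536 0 0 0 0 0.085")

```text
clock: 2.17
position: [0.3638, -0.231, 0.2802]
orientation: [1.0, -0.001, 0.001, 0.001]
contact_force: [0.5, -0.1, 0.0]
width: 0.085
finger_force: 0.0
```

Request:
drive_tool(rows="0.027 -0.0536 0 0 0 0 0.085;0.027 -0.0536 0 0 0 0 0.085;0.027 -0.0536 0 0 0 0 0.085;0.027 -0.0536 0 0 0 0 0.085;0.027 -0.0536 0 0 0 0 0.085")

```text
clock: 2.8
position: [0.4991, 0.0373, 0.2795]
orientation: [1.0, -0.001, 0.0, 0.0]
contact_force: [0.8, -1.1, 0.1]
width: 0.0852
finger_force: 0.0
```

Request:
drive_tool(rows="0.027 -0.0536 0 0 0 0 0.085;0 0 0 0 0 0 0.085")

```text
clock: 3.05
position: [0.5262, 0.092, 0.2787]
orientation: [1.0, 0.002, -0.0, -0.0]
contact_force: [-1.2, -1.1, 0.6]
width: 0.085
finger_force: 0.0
```

Run:
```python
from h import *
s=r.state();im,d=r.grab_frame('wrist');cv2.imwrite('pics/w1.png',im);np.save('w1.npy',d)
print(s['position'],s['orientation'],s['joints'],s['clock'])
m=cm('wrist');np.save('w1cam.npy',m,allow_pickle=True)
for n in['clip_stand','stage_home','cutting_plate','knob_grip','clip_foot','black_cap_vial','white_cap_vial']:
    print(n,[(np.round(q['centre'],1),round(q['score'],2)) for q in r.place_of('wrist',n)][:3])
for n in ['cutting_plate','clip_stand','knob_grip']:
    for i,q in enumerate(r.outline_of('wrist',n)[:2]):
        v,u=np.nonzero(q['mask']);z=.006 if n[1]=='u' else .01
        P=np.array([ray('wrist',(a,b),z)[:2] for a,b in zip(u,v)],np.float32)
        print(n,q['score'],q['bbox'],cv2.minAreaRect(P),len(u)); np.save(f'm_{n}{i}.npy',q['mask'])
```

```text
[0.52619119 0.09202533 0.27872926] [ 9.99998206e-01  1.86110085e-03 -2.44458350e-04 -2.53314009e-04] [-4.88697484e-02  3.27302312e-01  1.26482185e+00  4.81287938e-04
  1.54998247e+00  1.51819423e+00] 3.05
clip_stand [(array([177.3, 270.6]), 0.59), (array([334.1, 157.5]), 0.58)]
stage_home [(array([292.9, 157.3]), 0.57), (array([399.7, 253.9]), 0.2)]
cutting_plate [(array([206.6, 213.5]), 0.89), (array([136.8, 244.9]), 0.81), (array([242.2, 131.6]), 0.19)]
knob_grip [(array([394. , 198.4]), 0.66)]
clip_foot [(array([293.2, 139.4]), 0.63), (array([236.7, 129.4]), 0.59)]
black_cap_vial [(array([180.6, 268.6]), 0.43)]
white_cap_vial [(array([243.8, 131.5]), 0.77)]
cutting_plate 0.89 [191.2, 202.6, 231.2, 232.2] ((0.4599207639694214, 0.1956321746110916), (0.03326329216361046, 0.05067688599228859), 24.69477081298828) 722
clip_stand 0.87 [256.7, 80.4, 450.8, 223.9] ((0.5487377643585205, -0.0054252296686172485), (0.25669416785240173, 0.17172487080097198), 83.93745422363281) 22658
knob_grip 0.91 [368.7, 169.4, 413.6, 215.8] ((0.4957076907157898, -0.06576833128929138), (0.06443250179290771, 0.06891832500696182), 0.04794145002961159) 1633
```

View pics/w1.png

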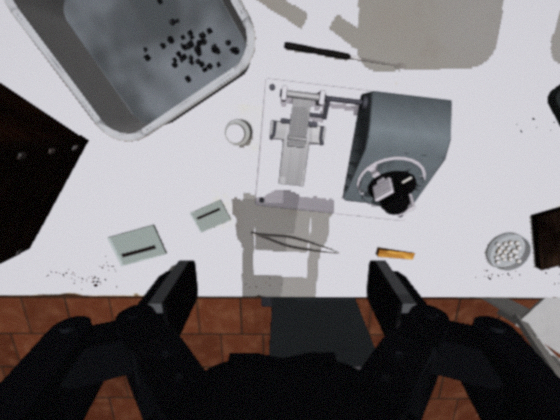

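The wrist picture shows the small plate at (210,215), the larger plate at (138,245), the stage and clip at (297,135), the knob at (393,190) and the white vial at (238,132). The base corners are near (265,80), (257,205) and (404,218). I'll enlarge the stand and check the height data.

Run:
```python
from h import *
_c['wrist']=np.load('w1cam.npy',allow_pickle=True).item()
im=cv2.imread('pics/w1.png');D=np.load('w1.npy');P=pts('wrist',D)
c=cv2.resize(im[70:230,245:465],None,fx=3.5,fy=3.5,interpolation=cv2.INTER_CUBIC)
cv2.imwrite('pics/w1c.png',cv2.convertScaleAbs(c,alpha=1.2))
for u,v in [(240,240),(270,195),(265,150),(340,190),(330,140),(297,165),(297,180),(400,110),(430,110),(290,95)]: print(u,v,P[v,u].round(4))
# knob face / plane fit, knob hub
for n in ['pl']:
  q=[x for x in [r.outline_of('wrist','cutting_plate')][0]]
  for k in q[:3]:
    v,u=np.nonzero(k['mask']);X=np.array([ray('wrist',(a,b),.006)[:2] for a,b in zip(u,v)],np.float32);print(k['score'],k['bbox'],cv2.minAreaRect(X))
print([ray('wrist',p,.01).round(4) for p in [(265,80),(257,205),(404,218)]])
```

```text
Traceback (most recent call last):
NameError: name '_c' is not defined
```

Star import skips the underscored name, so I'll rename it.

```bash
sed -i 's/_c\b/CC/g' h.py
python3 - <<'E'
from h import *
CC['wrist']=np.load('w1cam.npy',allow_pickle=True).item()
im=cv2.imread('pics/w1.png');D=np.load('w1.npy');P=pts('wrist',D)
c=cv2.resize(im[70:230,245:465],None,fx=3.5,fy=3.5,interpolation=cv2.INTER_CUBIC)
cv2.imwrite('pics/w1c.png',cv2.convertScaleAbs(c,alpha=1.2))
for u,v in [(240,240),(270,195),(265,150),(340,190),(330,140),(297,165),(297,180),(400,110),(430,110),(290,95)]: print(u,v,P[v,u].round(4))
for k in r.outline_of('wrist','cutting_plate')[:3]:
    v,u=np.nonzero(k['mask']);X=np.array([ray('wrist',(a,b),.006)[:2] for a,b in zip(u,v)],np.float32);print(k['score'],k['bbox'],cv2.minAreaRect(X))
print([ray('wrist',p,.01).round(4) for p in [(265,80),(257,205),(404,218)]])
E
```

```text
240 240 [0.4197 0.1537 0.0005]
270 195 [0.4935 0.1067 0.0103]
265 150 [0.5566 0.1128 0.0109]
340 190 [0.5007 0.0077 0.0096]
330 140 [0.5699 0.0254 0.0103]
297 165 [0.5396 0.0702 0.0311]
297 180 [0.5193 0.0698 0.0296]
400 110 [ 0.6073 -0.0421  0.0674]
430 110 [ 0.6074 -0.077   0.0644]
290 95 [0.6239 0.0806 0.0499]
0.89 [191.2, 202.6, 231.2, 232.2] ((0.4599207639694214, 0.1956321746110916), (0.03326329216361046, 0.05067688599228859), 24.69477081298828)
[array([0.6441, 0.1114, 0.01  ]), array([0.4785, 0.1255, 0.01  ]), array([ 0.4589, -0.088 ,  0.01  ])]
```

View pics/w1c.png

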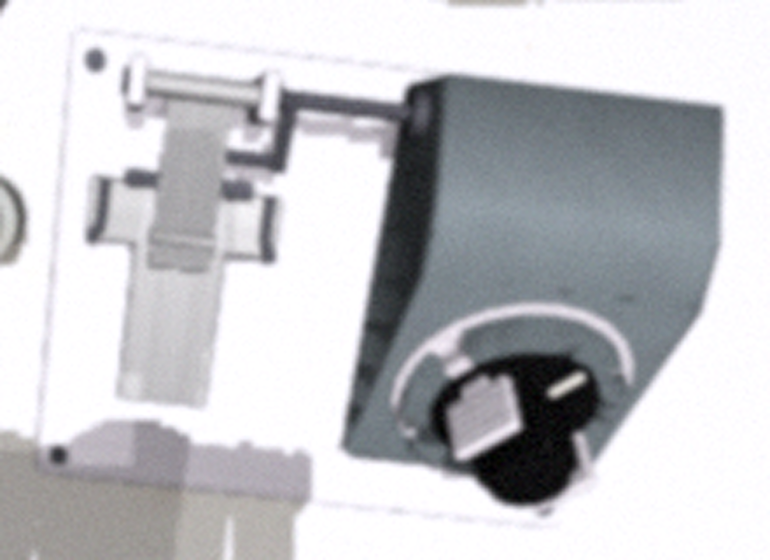

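```bash
cat > stand.py <<'E'
from h import *
from scipy.optimize import least_squares
def fit_stand(P,p0):
    H=((P[...,2]>.005)&(P[...,2]<.1)).astype(np.uint8)
    cs,_=cv2.findContours(H,cv2.RETR_EXTERNAL,cv2.CHAIN_APPROX_NONE)
    C=np.concatenate(cs)[:,0];X=P[C[:,1],C[:,0]];X=X[(X[:,2]<.016)]
    def loc(p,X):
        c,s=np.cos(p[2]),np.sin(p[2]);d=X[:,:2]-p[:2];return np.c_[c*d[:,0]+s*d[:,1],-s*d[:,0]+c*d[:,1]]
    p=np.array(p0,float)
    for tol in(.008,.005,.003):
        L=loc(p,X)
        l=(abs(L[:,1]-.102)<tol)&(abs(L[:,0])<.075); b=(abs(L[:,0]-.09)<tol)&(L[:,1]>-.01)&(L[:,1]<.095)
        f=(abs(L[:,0]+.08)<tol)&(L[:,1]>-.11)&(L[:,1]<.095)
        def e(p):
            L=loc(p,X);return np.r_[(L[l,1]-.102)/l.sum()**.5,(L[b,0]-.09)/b.sum()**.5,(L[f,0]+.08)/f.sum()**.5]
        p=least_squares(e,p).x
    L=loc(p,X);print('n',l.sum(),b.sum(),f.sum(),'res mm',1e3*(L[l,1].mean()-.102),1e3*(L[b,0].mean()-.09),1e3*(L[f,0].mean()+.08))
    return p
E
python3 - <<'E'
from stand import *
CC['wrist']=np.load('w1cam.npy',allow_pickle=True).item()
P=pts('wrist',np.load('w1.npy'))
p=fit_stand(P,[.553,.017,-.085]);print(p);np.save('stand.npy',p)
c,s=np.cos(p[2]),np.sin(p[2]);Rz=np.array([[c,-s,0],[s,c,0],[0,0,1]])
L=(P-np.r_[p[:2],0])@Rz
# checks: stage z, width
st=(abs(L[...,2]-.03)<.003)&(L[...,0]<.015)&(L[...,0]>-.05)&(L[...,1]>.02)&(L[...,1]<.09)
print('stage y',np.percentile(L[st][:,1],[1,99]),'x',L[st][:,0].min(),'z',np.median(L[st][:,2]),st.sum())
# knob region in knob-axes
a=np.radians(35);zx=np.array([-np.sin(a),0,np.cos(a)]);xx=np.array([np.cos(a),0,np.sin(a)])
k=(L[...,1]<-.02)&(L[...,1]>-.12)&(L[...,0]>-.09)&(L[...,0]<.03)&(L[...,2]>.012)
Q=L[k];h=Q@zx;sx=Q@xx
hist,ed=np.histogram(h,bins=np.arange(0,.12,.002));print([(round(float(e)*1e3),int(n)) for e,n in zip(ed,hist) if n>5])
np.save('kn.npy',np.c_[sx,Q[:,1],h])
# rasterise: rows sx, cols y: height mm
g=np.full((34,25),0.)
for x,y,z in np.c_[sx,Q[:,1],h]:
    i=int((x+.07)/.004);j=int((-.02-y)/.004)
    if 0<=i<34 and 0<=j<25: g[i,j]=max(g[i,j],z*1e3)
for i in range(33,-1,-1): print(f'{-70+4*i+2:4d}',' '.join(f'{int(v):3d}' for v in g[i]))
E
```

```text
n 112 81 140 res mm -1.6085327514403502e-08 -0.9161454315203821 0.9161454305513655
[ 0.54684149  0.01926859 -0.10206025]
stage y [0.0387466 0.0721091] x -0.04018158709291011 z 0.029941766074628052 1021
[(44, 49), (46, 229), (48, 367), (50, 1459), (52, 272), (54, 98), (56, 96), (58, 117), (60, 581), (62, 561), (64, 27), (66, 32), (68, 48), (70, 46), (72, 41), (74, 53), (76, 44), (78, 56), (80, 79), (82, 59), (84, 79), (86, 97), (88, 123), (90, 50), (92, 45), (94, 244)]
  64  50  52  51  50  50  51  51  51  52  51  51  51  51  51  51  51  51  50  51  51  51  50  51  50   0
  60  51  51  51  51  51  51  51  51  51  51  51  51  51  51  51  51  51  52  51  52  52  51  51  50   0
  56  51  51  51  51  51  51  51  50  51  52  52  56  52  52  53  51  51  51  51  51  51  51  51  51   0
  52  51  51  51  51  51  51  51  59  62  63  61  62  63  62  61  62  52  51  51  51  51  51  52  51   0
  48  51  50  52  51  51  53  61  62  62  62  62  62  62  62  62  62  62  60  51  51  51  51  51  51   0
  44  50  51  51  52  61  62  62  62  62  62  62  63  62  61  62  62  62  61  61  52  51  52  51  51  
[... 2242 characters left out ...]
46   0  47   0   0  46  46   0   0   0   0   0   0   0   0   0   0   0
 -48   0  49   0   0  47  49   0   0  48  49   0  47   0  47  49   0   0   0   0   0   0   0   0   0   0
 -52   0  49   0   0  51  51   0   0   0   0   0   0   0   0  51   0   0  52   0   0   0  55  53   0   0
 -56  52   0   0   0   0   0  54   0  53   0  53  54   0   0  53   0   0   0  52  54   0   0  53   0   0
 -60   0   0   0   0   0   0   0   0   0   0   0   0   0   0   0   0   0   0   0   0   0   0   0   0   0
 -64   0   0   0   0   0   0   0   0   0   0   0   0   0   0   0   0   0   0   0   0   0   0   0   0   0
 -68   0   0   0   0   0   0   0   0   0   0   0   0   0   0   0   0   0   0   0   0   0   0   0   0   0
```

Run:
```python
from h import *
K=np.load('kn.npy');p=np.load('stand.npy')
cap=K[abs(K[:,2]-.0945)<.002];print('cap',cv2.minAreaRect((cap[:,:2]*1e3).astype(np.float32)),cap[:,:2].mean(0)*1e3,len(cap))
t=K[abs(K[:,2]-.0885)<.0025]
a=t[t[:,1]>-.062];b=t[t[:,1]<-.075]
for q in(a,b): print('tab',cv2.minAreaRect((q[:,:2]*1e3).astype(np.float32)),q[:,:2].mean(0)*1e3)
col=K[abs(K[:,2]-.062)<.003]
# collar circle: outermost by angle
c=np.array([.016,-.063])
for _ in range(5):
    d=col[:,:2]-c;an=np.arctan2(d[:,1],d[:,0]);rr=np.hypot(*d.T);sel=[]
    for k in np.linspace(-np.pi,np.pi,37)[:-1]:
        i=(an>=k)&(an<k+np.pi/18)
        if i.sum()>3 and np.percentile(rr[i],97)>.033: j=np.nonzero(i)[0];sel.append(j[np.argsort(rr[j])[-2]])
    X=col[sel,:2];A=np.c_[2*X,np.ones(len(X))];s=np.linalg.lstsq(A,(X**2).sum(1),rcond=None)[0];c=s[:2]
print('collar',c*1e3,np.sqrt(s[2]+c@c)*1e3,len(sel))
```

```text
cap ((16.102155685424805, -66.27473449707031), (26.08550262451172, 25.57630729675293), 16.597206115722656) [ 16.44749342 -66.12182382] 283
tab ((22.161701202392578, -53.87184143066406), (20.460004806518555, 25.212169647216797), 53.08523941040039) [ 24.14390618 -50.89612308]
tab ((10.20186996459961, -84.45204162597656), (35.793235778808594, 15.703997611999512), 5.208834648132324) [ 10.57089047 -83.79474863]
collar [ 15.24313982 -67.03267725] 37.47644815984869 28
```

```bash
cat > plan.py <<'E'
from h import *
def pose(): s=r.state();return np.array(s['position']),Ro.from_quat(s['orientation'])
def plan(p0,R0,p1,R1,N,w):
    wv=(R0.inv()*R1).as_rotvec()/N
    rows=[]
    p,R=p0.copy(),R0
    for k in range(N):
        d=R.inv().apply((p1-p)/(N-k));rows.append(' '.join(f'{v:.4g}' for v in np.r_[d.round(4),wv.round(4)])+f' {w}')
        p=p+R.apply(d.round(4));R=R*Ro.from_rotvec(wv.round(4))
    for i in range(0,N,5):print('; '.join(rows[i:i+5]))
    print('rotdeg/row',np.degrees(np.linalg.norm(wv)),'mm/row',1e3*np.linalg.norm(p1-p0)/N)
SP=np.load('stand.npy')
RS=Ro.from_euler('z',SP[2]);S0=np.r_[SP[:2],0]
def stand(x): return S0+RS.apply(x)
def knobR(q): # tool orientation gripping at knob angle q
    return RS*Ro.from_euler('y',-35,degrees=True)*Ro.from_euler('z',q-.6)*Ro.from_euler('x',180,degrees=True)
KG=np.array([-.0320,-.067,.0728])
def knobP(d): # TCP at knob z=d
    a=np.radians(35);return stand(KG+d*np.array([-np.sin(a),0,np.cos(a)]))
E
python3 - <<'E'
from plan import *
p,R=pose();print(r.tip_extent,r.state()['width'],knobP(0),knobR(0).as_matrix().round(3))
plan(p,R,knobP(.09),knobR(0),7,.06)
E
```

```text
0.008 0.0848736680853234 [ 0.50818184 -0.04412251  0.0728    ] [[ 0.615 -0.544  0.571]
 [-0.631 -0.774 -0.058]
 [ 0.473 -0.324 -0.819]]
-0.0098 0.0182 0.019 0.022 0.0863 0.0969 0.06; -0.0095 0.0196 0.0177 0.022 0.0863 0.0969 0.06; -0.009 0.0208 0.0165 0.022 0.0863 0.0969 0.06; -0.0083 0.022 0.0153 0.022 0.0863 0.0969 0.06; -0.0074 0.0231 0.0141 0.022 0.0863 0.0969 0.06
-0.0063 0.0241 0.0129 0.022 0.0863 0.0969 0.06; -0.005 0.025 0.0119 0.022 0.0863 0.0969 0.06
rotdeg/row 7.537299605323638 mm/row 28.07008381349303
```

Request:
drive_tool(rows="-0.0098 0.0182 0.019 0.022 0.0863 0.0969 0.06; -0.0095 0.0196 0.0177 0.022 0.0863 0.0969 0.06; -0.009 0.0208 0.0165 0.022 0.0863 0.0969 0.06; -0.0083 0.022 0.0153 0.022 0.0863 0.0969 0.06; -0.0074 0.0231 0.0141 0.022 0.0863 0.0969 0.06")

```text
clock: 4.28
position: [0.4762, -0.0029, 0.1843]
orientation: [0.945, -0.24, 0.214, -0.054]
contact_force: [2.0, -0.3, 0.4]
width: 0.0601
finger_force: 0.0
```

Request:
drive_tool(rows="-0.0063 0.0241 0.0129 0.022 0.0863 0.0969 0.06; -0.005 0.025 0.0119 0.022 0.0863 0.0969 0.06;0 0 0 0 0 0 0.06")

```text
clock: 4.65
position: [0.4566, -0.0371, 0.1465]
orientation: [0.898, -0.326, 0.288, -0.075]
contact_force: [0.3, 0.3, -0.7]
width: 0.0603
finger_force: 0.0
```

Run:
```python
from plan import *
s=r.state();p,R=pose();im,d=r.grab_frame('wrist');cv2.imwrite('pics/w2.png',im);np.save('w2.npy',d);np.save('w2cam.npy',cm('wrist'),allow_pickle=True)
print(p,knobP(.09),s['joints'],s['clock'],s['width'],s['contact_force'],s['ft_torque'])
# points in knob frame
P=pts('wrist',d);Kf=RS*Ro.from_euler('y',-35,degrees=True)*Ro.from_euler('z',-.6)
Q=Kf.inv().apply(P.reshape(-1,3)-knobP(0));Q=Q[(d.ravel()>0)&(np.hypot(Q[:,0],Q[:,1])<.045)&(abs(Q[:,2])<.03)]
for lo,hi in[(.014,.02),(.008,.013),(-.02,-.012)]:
    q=Q[(Q[:,2]>lo)&(Q[:,2]<hi)];print(lo,len(q),np.median(q,0).round(4),np.percentile(q,[2,98],axis=0).round(4).tolist())
q=Q[(Q[:,2]>-.009)&(Q[:,2]<.012)]
for s_ in(1,-1):
    t=q[(s_*q[:,1]>.014)&(abs(q[:,0])<.013)]
    if len(t)>20: print('tab',s_,len(t),np.percentile(t,[3,50,97],axis=0).round(4).tolist())
plan(p,R,knobP(-.005),knobR(0),4,.06)
```

```text
[ 0.45659684 -0.03707016  0.14645259] [ 0.45682858 -0.03886311  0.14652368] [-0.45587848  0.17799456  2.10310441  0.62638402  0.35058355  1.27413574] 4.65 0.06031613252830156 [ 0.28311755  0.28535087 -0.73356589] [-0.0023209   0.22758555  0.02136049]
0.014 901 [0.0011 0.0029 0.0162] [[-0.0108, -0.0091, 0.0147], [0.0127, 0.0143, 0.0174]]
0.008 510 [0.004  0.0019 0.0103] [[-0.0125, -0.021, 0.0085], [0.0153, 0.0261, 0.0128]]
-0.02 3250 [ 0.0134  0.0028 -0.0165] [[-0.0341, -0.031, -0.0189], [0.0359, 0.0363, -0.0145]]
tab 1 267 [[-0.0103, 0.0216, -0.0068], [0.0024, 0.0235, 0.0096], [0.0121, 0.0263, 0.011]]
tab -1 261 [[-0.0099, -0.0212, -0.0064], [0.0032, -0.0183, 0.0097], [0.0126, -0.0163, 0.0111]]
0.0005 0.0003 0.0238 0 0.0022 0.0011 0.06; 0.0005 0.0003 0.0238 0 0.0022 0.0011 0.06; 0.0004 0.0003 0.0238 0 0.0022 0.0011 0.06; 0.0004 0.0003 0.0238 0 0.0022 0.0011 0.06
rotdeg/row 0.1414580093427323 mm/row 23.79894919626982
```

View pics/w2.png

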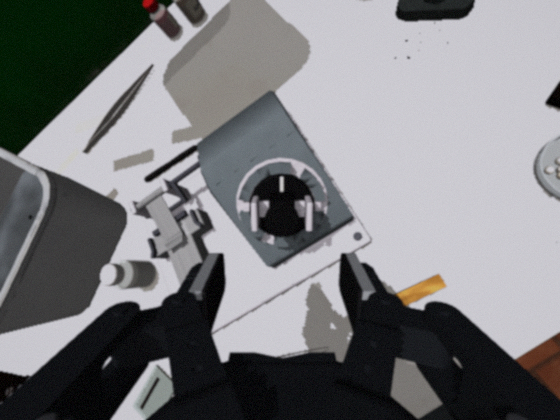

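The knob shows at (282,208). Its tabs at (254,213) and (310,213) stand parallel to the pads, about 2 mm off centre, so I'll correct for that. Joint 5 is at 0.35, so I'll watch it on the way down.

```bash
python3 - <<'E'
from plan import *
Kf=Ro.from_euler('y',-35,degrees=True)*Ro.from_euler('z',-.6)
KG2=KG+Kf.apply([.001,.002,0]);print(KG2)
s=open('plan.py').read().replace('KG=np.array([-.0320,-.067,.0728])','KG=np.array(%s)'%KG2.round(4).tolist());open('plan.py','w').write(s)
E
python3 - <<'E'
from plan import *
p,R=pose();plan(p,R,knobP(-.005),knobR(0),4,.06)
E
```

```text
[-0.03039887 -0.06591397  0.07392112]
0.0004 0.0001 0.0238 -0.0003 0.0019 0.0018 0.06; 0.0004 0.0001 0.0239 -0.0003 0.0019 0.0018 0.06; 0.0003 0.0001 0.0238 -0.0003 0.0019 0.0018 0.06; 0.0003 0.0001 0.0239 -0.0003 0.0019 0.0018 0.06
rotdeg/row 0.14879857708544203 mm/row 23.85238021512164
```

Request:
drive_tool(rows="0.0004 0 0.024 0 0 0 0.06; 0.0004 0 0.024 0 0 0 0.06; 0 0 0.012 0 0 0 0.06;0 0 0 0 0 0 0.06")

```text
clock: 5.2
position: [0.4941, -0.04, 0.0992]
orientation: [0.898, -0.323, 0.29, -0.076]
contact_force: [0.3, -0.5, 0.7]
width: 0.0599
finger_force: 0.0
```

Run:
```python
from plan import *
s=r.state();p,R=pose();print(p,s['joints'],s['qvel'],s['contact_force'],s['clock'],(knobR(0).inv()*R).as_rotvec());plan(p,R,knobP(-.005),knobR(0),2,.06)
```

```text
[ 0.49406202 -0.04003041  0.0991951 ] [-0.41624125  0.3420377   2.08242309  0.94688275  0.22739089  0.96575325] [-7.38160940e-03 -2.95159167e-02  1.86516178e-02 -2.07413943e-02
 -3.00095388e-05  2.27291455e-02] [ 0.30053819 -0.46089248  0.68809456] 5.2 [ 0.00395172 -0.00630099 -0.00957725]
-0 0.0011 0.0175 -0.002 0.0032 0.0048 0.06; -0.0001 0.001 0.0174 -0.002 0.0032 0.0048 0.06
rotdeg/row 0.3473871539667661 mm/row 17.49684865658641
```

```bash
cat >> plan.py <<'E'
def tiltR(q,t=.08): return RS*Ro.from_euler('y',t)*RS.inv()*knobR(q)
E
python3 - <<'E'
from plan import *
p,R=pose();plan(p,R,knobP(-.003),tiltR(0),3,.06)
E
```

```text
-0 0.0007 0.011 -0.0163 -0.02 0.0033 0.06; 0.0002 0.0005 0.011 -0.0163 -0.02 0.0033 0.06; 0.0004 0.0004 0.0109 -0.0163 -0.02 0.0033 0.06
rotdeg/row 1.4882092235850473 mm/row 10.999104370952109
```

Request:
drive_tool(rows="0 0.0007 0.011 -0.0163 -0.02 0.0033 0.06; 0.0002 0.0005 0.011 -0.0163 -0.02 0.0033 0.06; 0.0004 0.0004 0.011 -0.0163 -0.02 0.0033 0.06;0 0 0 0 0 0 0.06")

```text
clock: 5.7
position: [0.5111, -0.0438, 0.0718]
orientation: [0.906, -0.332, 0.255, -0.064]
contact_force: [-0.4, 0.5, -0.4]
width: 0.0597
finger_force: 0.0
```

Run:
```python
from plan import *
s=r.state();p,R=pose();print(p,s['joints'],s['contact_force'],s['ft_torque'],s['clock'],(tiltR(0).inv()*R).as_rotvec());plan(p,R,knobP(-.003),tiltR(0),1,.06)
```

```text
[ 0.51105816 -0.04378106  0.07178764] [-0.38798787  0.41970493  2.01537954  0.64129423  0.23890135  1.29600642] [-0.44869655  0.45723498 -0.40178705] [0.03270298 0.26639567 0.05858345] 5.7 [-0.00089086  0.00118363  0.00092569]
-0.0001 -0.0005 0.0005 0.0009 -0.0012 -0.0009 0.06
rotdeg/row 0.10008745715294964 mm/row 0.762658182057872
```

Request:
drive_tool(rows="0 0 0 0 0 0 0.03;0 0 0 0 0 0 0.03;0 0 0 0 0 0 0.03;0 0 0 0 0 0 0.03;0 0 0 0 0 0 0.03", newtons=30)

```text
clock: 6.32
position: [0.51, -0.0435, 0.0724]
orientation: [0.906, -0.333, 0.255, -0.064]
contact_force: [-6.2, 3.9, 14.3]
width: 0.0307
finger_force: 28.5
```

Request:
drive_tool(rows="0 0 -0.0015 0 0 0 0.03;0 0 0 0 0 0 0.03")

```text
clock: 6.58
position: [0.5098, -0.0435, 0.0727]
orientation: [0.906, -0.333, 0.254, -0.064]
contact_force: [4.7, 3.0, -3.1]
width: 0.0306
finger_force: 26.5
```

Run:
```python
from plan import *
s=r.state();p,R=pose();print(p,s['joints'],s['contact_force'],R.inv().apply(s['contact_force']),s['ft_torque'],s['clock'],(tiltR(0).inv()*R).as_rotvec(),s['width'])
im,d=r.grab_frame('wrist');cv2.imwrite('pics/w3.png',cv2.resize(im[120:420,130:430],None,fx=1.8,fy=1.8))
```

```text
[ 0.50979378 -0.0435074   0.0726868 ] [-0.38882561  0.41623236  2.01732146  0.63789264  0.24129317  1.30021325] [ 4.69664023  2.99832393 -3.1026683 ] [-0.15396867 -4.09982523  4.88289393] [ 0.82251914 -0.50858643  0.49982673] 6.575 [-0.00085082  0.00032412  0.002334  ] 0.03064631601272428
```

View pics/w3.png

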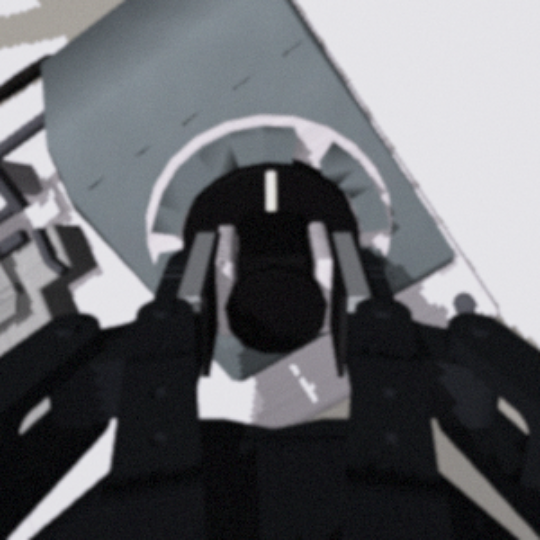

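The picture shows both tabs pinched symmetrically between the pads. Now I'll turn counter-clockwise, which is negative about tool z.

Request:
drive_tool(rows="0 -0.0005 0 0 0 -0.1 0.03;0 0 0 0 0 -0.13 0.03;0 0 0 0 0 -0.14 0.03;0 0 0 0 0 -0.14 0.03;0 0 0 0 0 0 0.03")

```text
clock: 7.25
position: [0.51, -0.043, 0.0728]
orientation: [0.961, -0.093, 0.262, 0.002]
contact_force: [5.6, 5.4, -3.1]
width: 0.0304
finger_force: 23.4
```

Run:
```python
from plan import *
s=r.state();p,R=pose();print(p,s['joints'],R.inv().apply(s['contact_force']),R.inv().apply(s['ft_torque']),s['clock'],(tiltR(0).inv()*R).as_rotvec(),s['width'],s['finger_force'])
```

```text
[ 0.50999839 -0.04299732  0.07281447] [-0.38739349  0.4161127   2.0166981   0.63421594  0.24147814  0.79370466] [ 2.23595422 -6.15708345  5.27142987] [0.80746859 0.29022456 0.04837973] 7.25 [-8.28344545e-04 -1.47905344e-05 -5.09085325e-01] 0.030371663261491474 23.435812890529633
```

Request:
drive_tool(rows="0 -0.0005 0 0 0 -0.14 0.03;0 0 0 0 0 -0.14 0.03;0 0 0 0 0 -0.14 0.03;0 0 0 0 0 -0.14 0.03;0 0 0 0 0 -0.12 0.03")

```text
clock: 7.88
position: [0.5099, -0.0423, 0.0729]
orientation: [0.936, 0.234, 0.246, 0.089]
contact_force: [4.4, 7.0, -1.7]
width: 0.0301
finger_force: 24.7
```

Request:
drive_tool(rows="0 0 0 0 0 -0.02 0.03;0 0 0 0 0 0 0.03")

```text
clock: 8.12
position: [0.5099, -0.0423, 0.0729]
orientation: [0.934, 0.241, 0.246, 0.091]
contact_force: [3.8, 7.7, -1.1]
width: 0.0307
finger_force: 25.0
```

```bash
cat > st.py <<'E'
from plan import *
s=r.state();p,R=pose();print(p,s['joints'].round(3) if hasattr(s['joints'],'round') else s['joints'],'F',R.inv().apply(s['contact_force']).round(2),'T',R.inv().apply(s['ft_torque']).round(3),s['clock'],'turn',(tiltR(0).inv()*R).as_rotvec().round(3),s['width'],s['finger_force'])
E
python3 st.py
```

```text
[ 0.50988066 -0.04230345  0.07289641] [-0.386  0.416  2.017  0.632  0.241  0.099] F [ 6.21 -5.46  2.47] T [0.256 0.784 0.209] 8.125 turn [-1.000e-03 -0.000e+00 -1.207e+00] 0.030732651561473322 25.008455514907837
```

Request:
drive_tool(rows="0 0 0 0 0 -0.04 0.03;0 0 0 0 0 0 0.03")

```text
clock: 8.38
position: [0.5099, -0.0422, 0.0728]
orientation: [0.93, 0.259, 0.244, 0.096]
contact_force: [4.8, 8.5, -2.4]
width: 0.0304
finger_force: 28.5
```

```bash
python3 st.py
```

```text
[ 0.50986019 -0.04218867  0.07284387] [-0.386  0.416  2.017  0.634  0.241  0.06 ] F [ 7.14 -5.85  4.07] T [0.426 0.975 0.869] 8.375 turn [-0.    -0.    -1.245] 0.030352709863652485 28.493577283225022
```

The stop is reached (torque 0.87 N m). I'll relax slightly, release and back out.

Request:
drive_tool(rows="0 0 0 0 0 0.03 0.03;0 0 0 0 0 0 0.062;0 0 0 0 0 0 0.062;0 0 0 0 0 0 0.062;0 0 0 0 0 0 0.062")

```text
clock: 9.0
position: [0.5098, -0.0431, 0.0726]
orientation: [0.933, 0.246, 0.245, 0.093]
contact_force: [0.4, 0.2, -0.0]
width: 0.0619
finger_force: 0.0
```

Request:
drive_tool(rows="0 0 -0.03 0 0 0 0.062;0 0 -0.05 0 0 0 0.085;0 0 -0.05 0 0 0 0.085;0 0 -0.02 0 0 0 0.085;0 0 0 0 0 0 0.085")

```text
clock: 9.62
position: [0.4344, -0.0352, 0.203]
orientation: [0.933, 0.245, 0.246, 0.094]
contact_force: [0.1, 0.5, -0.5]
width: 0.085
finger_force: 0.0
```

```bash
python3 st.py
python3 - <<'E'
from plan import *
p,R=pose();im,d=r.grab_frame('wrist');P=pts('wrist',d);cv2.imwrite('pics/w4.png',im)
Kf=RS*Ro.from_euler('y',-35,degrees=True)*Ro.from_euler('z',.6)
Q=Kf.inv().apply(P.reshape(-1,3)-knobP(0));Q=Q[(d.ravel()>0)&(np.hypot(Q[:,0],Q[:,1])<.045)]
q=Q[(Q[:,2]>.0)&(Q[:,2]<.0125)&(abs(Q[:,0])<.014)&(abs(Q[:,1])>.013)]
for g in(1,-1):
    t=q[g*q[:,1]>0];print(g,len(t),np.percentile(t,[3,50,97],axis=0).round(4).tolist(),np.polyfit(t[:,0],t[:,1],1))
L=RS.inv().apply(P.reshape(-1,3)-S0);k=(d.ravel()>0)&(abs(L[:,0]-.022)<.02)&(abs(L[:,1]-.055)<.010)&(L[:,2]<.07)
t=L[k]
for a in np.arange(.0,.06,.005):
    w=t[abs(t[:,0]-a)<.0025]
    if len(w): print(round(a,3),len(w),np.percentile(w[:,2],[5,50,95]).round(4))
E
```

```text
[ 0.43436493 -0.03516778  0.20304578] [-0.46   0.034  2.001  0.304  0.624  0.393] F [ 0.12 -0.56  0.49] T [ 0.199 -0.219  0.017] 9.625 turn [-0.003  0.002 -1.217] 0.08495926498757903 0.0
1 148 [[-0.0127, 0.0214, 0.0019], [-0.0006, 0.0235, 0.0086], [0.0098, 0.0259, 0.0102]] [-0.01198665  0.02343937]
-1 138 [[-0.0128, -0.0217, 0.0007], [-0.0004, -0.019, 0.0089], [0.0097, -0.0165, 0.0102]] [-0.00786964 -0.01901999]
0.0 10 [0.0272 0.0286 0.0294]
0.005 80 [0.0277 0.0287 0.03  ]
0.01 78 [0.0277 0.0288 0.0298]
0.015 134 [0.0278 0.0294 0.0603]
0.02 158 [0.0277 0.0299 0.0557]
0.025 140 [0.0276 0.0298 0.0533]
0.03 95 [0.0283 0.0511 0.0522]
0.035 99 [0.0279 0.0505 0.0516]
0.04 92 [0.0288 0.0495 0.051 ]
```

The knob is latched at about 1.2 with the tabs out 47.6 mm, and the clip foot is 21 mm up. Next comes the plate: I'll view it close from above with the tool pre-aligned.

Run:
```python
from plan import *
p,R=pose();im,d=r.grab_frame('wrist');P=pts('wrist',d).reshape(-1,3);T=R.inv().apply(P-p)
k=(d.ravel()>0)&(abs(T[:,0])<.03)&(abs(T[:,1])<.065)&(T[:,2]>-.08)&(T[:,2]<.03);t=T[k]
for g in(1,-1):
    q=t[g*t[:,1]>.03];print('finger',len(q),np.percentile(q,[1,50,99,100],axis=0).round(4).tolist())
psi=np.radians(106.5);a=np.array([-.284,.959,0])
Rd=Ro.from_euler('z',psi)*Ro.from_euler('x',np.pi)
plan(p,R,np.array([.412,.312,.22])-.03*a,Rd,9,.085)
```

```text
finger 11957 [[-0.0113, 0.0307, -0.0795], [0.008, 0.0525, -0.0595], [0.0173, 0.0648, -0.0096], [0.0183, 0.065, -0.0047]]
finger 11840 [[-0.0112, -0.0647, -0.0796], [0.0081, -0.0525, -0.0595], [0.0173, -0.0307, -0.0098], [0.0181, -0.03, -0.0041]]
0.0175 -0.0305 -0.0044 0.0612 -0.0174 -0.1456 0.085; 0.0217 -0.0279 -0.003 0.0612 -0.0174 -0.1456 0.085; 0.0255 -0.0246 -0.0018 0.0612 -0.0174 -0.1456 0.085; 0.0287 -0.0208 -0.0008 0.0612 -0.0174 -0.1456 0.085; 0.0314 -0.0164 -0.0002 0.0612 -0.0174 -0.1456 0.085
0.0335 -0.0116 0.0001 0.0612 -0.0174 -0.1456 0.085; 0.0348 -0.0067 0 0.0612 -0.0174 -0.1456 0.085; 0.0355 -0.0015 -0.0003 0.0612 -0.0174 -0.1456 0.085; 0.0353 0.0035 -0.001 0.0612 -0.0174 -0.1456 0.085
rotdeg/row 9.104754657713958 mm/row 35.46108176413517
```

Request:
drive_tool(rows="0.0175 -0.0305 -0.0044 0.0612 -0.0174 -0.1456 0.062; 0.0217 -0.0279 -0.003 0.0612 -0.0174 -0.1456 0.062; 0.0255 -0.0246 -0.0018 0.0612 -0.0174 -0.1456 0.062; 0.0287 -0.0208 -0.0008 0.0612 -0.0174 -0.1456 0.062; 0.0314 -0.0164 -0.0002 0.0612 -0.0174 -0.1456 0.062")

```text
clock: 10.35
position: [0.4267, 0.1431, 0.2106]
orientation: [0.797, 0.592, 0.115, 0.043]
contact_force: [0.7, -1.2, -0.5]
width: 0.0622
finger_force: 0.0
```

Request:
drive_tool(rows="0.0335 -0.0116 0.0001 0.0612 -0.0174 -0.1456 0.062; 0.0348 -0.0067 0 0.0612 -0.0174 -0.1456 0.062; 0.0355 -0.0015 -0.0003 0.0612 -0.0174 -0.1456 0.062; 0.0353 0.0035 -0.001 0.0612 -0.0174 -0.1456 0.062;0 0 0 0 0 0 0.062")

```text
clock: 10.98
position: [0.4206, 0.2855, 0.2178]
orientation: [0.597, 0.803, -0.001, -0.002]
contact_force: [0.2, -0.2, 0.9]
width: 0.0621
finger_force: 0.0
```

Run:
```python
from plan import *
p,R=pose();s=r.state();im,d=r.grab_frame('wrist');P=pts('wrist',d).reshape(-1,3);T=R.inv().apply(P-p)
print(p,s['joints'],s['clock'],s['width'])
cv2.imwrite('pics/w5.png',im);np.save('w5.npy',d);np.save('w5cam.npy',cm('wrist'),allow_pickle=True)
k=(d.ravel()>0)&(abs(T[:,0])<.03)&(abs(T[:,1])<.065)&(T[:,2]>-.08)&(T[:,2]<.03);t=T[k]
for g in(1,-1):
    q=t[g*t[:,1]>.01];q=q[q[:,2]>-.03];print('finger',len(q),np.percentile(q,[1,50,99,100],axis=0).round(4).tolist())
for n in('cutting_plate','black_cap_vial'):
  for j,k in enumerate(r.outline_of('wrist',n)[:3]):
    v,u=np.nonzero(k['mask']);X=np.array([ray('wrist',(a,b),.006)[:2] for a,b in zip(u,v)],np.float32);print(n,k['score'],k['bbox'],cv2.minAreaRect(X));np.save(f'm5{n}{j}.npy',k['mask'])
c=cv2.resize(im[60:360,100:460],None,fx=2.2,fy=2,interpolation=2);cv2.imwrite('pics/w5c.png',c)
```

```text
[0.42062594 0.28550976 0.21784544] [0.36221423 0.32706895 1.4460303  0.00178792 1.37250759 0.06947685] 10.975 0.06210089117842445
finger 1435 [[-0.012, 0.0297, -0.0297], [0.0056, 0.0303, -0.0177], [0.0102, 0.0434, 0.0003], [0.0109, 0.0438, 0.0024]]
finger 1450 [[-0.0118, -0.0454, -0.0297], [0.0059, -0.0324, -0.018], [0.0104, -0.0317, 0.0004], [0.011, -0.0315, 0.0018]]
cutting_plate 0.66 [277.7, 235.1, 307.4, 270.6] ((0.45871999859809875, 0.1971200704574585), (0.033993709832429886, 0.052001483738422394), 23.06978988647461)
cutting_plate 0.55 [260.2, 125.0, 301.9, 189.4] ((0.4118991494178772, 0.3107505142688751), (0.04946398735046387, 0.07589276134967804), 17.13228416442871)
black_cap_vial 0.55 [215.5, 181.4, 243.4, 214.0] ((0.36309441924095154, 0.2462235540151596), (0.04466327279806137, 0.030099043622612953), 60.54155731201172)
```

View pics/w5.png

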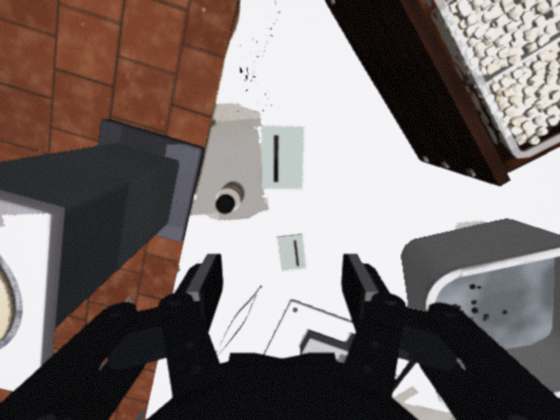

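View pics/w5c.png

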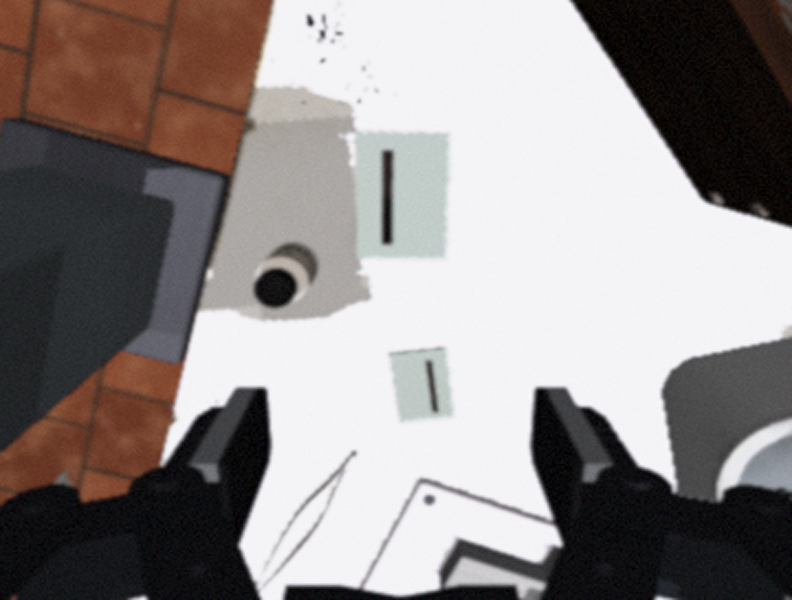

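```bash
cat >> plan.py <<'E'
def down(psi): return Ro.from_euler('z',psi)*Ro.from_euler('x',np.pi)
E
python3 - <<'E'
from plan import *
import glob
p,R=pose();print(p)
a=np.radians(17.0);A=np.array([-np.sin(a),np.cos(a),0])
g=np.array([.4129,.3111,0])+.010*A
plan(p,R,g+[0,0,.06],down(a+np.pi/2),4,.062)
CC['wrist']=np.load('w5cam.npy',allow_pickle=True).item()
P=pts('wrist',np.load('w5.npy'));m=np.load('m5black_cap_vial0.npy');q=P[m];print('vial top',np.median(q[q[:,2]>.055],0),np.percentile(q[q[:,2]>.05],[2,98],axis=0))
m=np.load('m5cutting_plate1.npy');print('plate z',np.median(P[m][:,2]))
E
```

```text
[0.42024803 0.28294332 0.21883394]
0.0097 0.0003 0.0397 -0.0007 -0.0003 -0.0024 0.062; 0.0097 0.0003 0.0397 -0.0007 -0.0003 -0.0024 0.062; 0.0098 0.0003 0.0397 -0.0007 -0.0003 -0.0024 0.062; 0.0098 0.0003 0.0398 -0.0007 -0.0003 -0.0024 0.062
rotdeg/row 0.14381233295611548 mm/row 40.89354184524333
vial top [0.36542855 0.25535785 0.05976195] [[0.35663419 0.24602628 0.05126397]
 [0.37477629 0.26403224 0.06162364]]
plate z 0.0067214175648188665
```

The crop shows the wanted plate at (400,195), about 50×76 mm and clear of the black vial at (285,275). The one at (422,385) is the smaller look-alike. The arm was still settling when that camera pose was read, so I'll move closer, let it settle and measure again.

Request:
drive_tool(rows="0.005 0 0.035 0 0 -0.002 0.062;0.005 0 0.035 0 0 -0.002 0.062;0 0 0 0 0 0 0.062;0 0 0 0 0 0 0.062;0 0 0 0 0 0 0.062")

```text
clock: 11.75
position: [0.4181, 0.2929, 0.1514]
orientation: [0.597, 0.802, 0.001, -0.0]
contact_force: [0.4, 0.2, 0.4]
width: 0.0619
finger_force: 0.0
```

```bash
cat >> plan.py <<'E'
def look():
    CC['wrist']=r.camera_model('wrist');p,R=pose();im,d=r.grab_frame('wrist');return im,d,p,R
def tips(d,p,R,zmin=-.03):
    T=R.inv().apply(pts('wrist',d).reshape(-1,3)-p);t=T[(d.ravel()>0)&(abs(T[:,0])<.025)&(abs(T[:,1])<.06)&(T[:,2]>zmin)&(T[:,2]<.02)]
    for g in(1,-1):
        q=t[g*t[:,1]>.005];print('finger',len(q),np.percentile(q,[1,50,99,99.8],axis=0).round(4).tolist())
E
python3 - <<'E'
from plan import *
print(r.state()['qvel'].round(3));im,d,p,R=look();print(p,pose()[0]);tips(d,p,R);cv2.imwrite('pics/w6.png',im)
P=pts('wrist',d)
for k in r.outline_of('wrist','cutting_plate')[:3]:
    v,u=np.nonzero(k['mask']);X=np.array([ray('wrist',(a,b),.006)[:2] for a,b in zip(u,v)],np.float32);rc=cv2.minAreaRect(X);print(k['score'],k['bbox'],rc)
    # depth-based
k=(P[...,2]>.0035)&(P[...,2]<.010)&(np.hypot(P[...,0]-.412,P[...,1]-.312)<.055)
k=cv2.morphologyEx(k.astype(np.uint8),cv2.MORPH_OPEN,np.ones((3,3)));print('depth',cv2.minAreaRect(P[k>0][:,:2].astype(np.float32)),k.sum())
E
```

```text
[ 0.005  0.001  0.006  0.001 -0.005  0.001]
[0.41810877 0.29289182 0.15143506] [0.41796895 0.29291665 0.15124968]
finger 1453 [[-0.0107, 0.0303, -0.0299], [0.0069, 0.0309, -0.0179], [0.0114, 0.0439, 0.0005], [0.0117, 0.0443, 0.0014]]
finger 1457 [[-0.0106, -0.0448, -0.0298], [0.007, -0.0318, -0.0179], [0.0114, -0.0312, 0.0004], [0.0116, -0.031, 0.0016]]
0.8 [253.4, 136.2, 308.3, 214.3] ((0.4119185507297516, 0.3125930428504944), (0.05091792345046997, 0.075816310942173), 15.283020973205566)
0.74 [275.8, 264.8, 311.2, 307.9] ((0.4587945342063904, 0.19904932379722595), (0.03464275971055031, 0.053929805755615234), 22.897418975830078)
depth ((0.41212940216064453, 0.3118964433670044), (0.050065167248249054, 0.074799545109272), 16.238554000854492) 3929
```

Run:
```python
from plan import *
p,R=pose()
g=np.array([.4093,.3218,.0])
plan(p,R,g+[0,0,.046],down(1.85),4,.062)
```

```text
0.0075 0 0.0263 0.0003 -0.0003 0.0032 0.062; 0.0075 -0 0.0263 0.0003 -0.0003 0.0032 0.062; 0.0075 -0 0.0262 0.0003 -0.0003 0.0032 0.062; 0.0075 -0.0001 0.0263 0.0003 -0.0003 0.0032 0.062
rotdeg/row 0.1824739819644011 mm/row 27.31768913361287
```

Request:
drive_tool(rows="0.0075 0 0.0263 0.0003 -0.0003 0.0032 0.062; 0.0075 0 0.0263 0.0003 -0.0003 0.0032 0.062; 0.0075 0 0.0262 0.0003 -0.0003 0.0032 0.062; 0.0075 0 0.0263 0.0003 -0.0003 0.0032 0.062;0 0 0 0 0 0 0.062")

```text
clock: 12.48
position: [0.4081, 0.3217, 0.0442]
orientation: [0.602, 0.799, -0.002, -0.001]
contact_force: [-0.7, -0.2, 0.8]
width: 0.0619
finger_force: 0.0
```

Request:
drive_tool(rows="0 0 0.02 0 0 0 0.062;0 0 0.014 0 0 0 0.062;0 0 0 0 0 0 0.062;0 0 0 0 0 0 0.062")

```text
clock: 12.98
position: [0.4091, 0.3219, 0.0117]
orientation: [0.602, 0.799, -0.0, -0.0]
contact_force: [-0.6, 0.2, 0.3]
width: 0.062
finger_force: 0.0
```

Run:
```python
from plan import *
p,R=pose();s=r.state();print(p,s['contact_force'],s['clock']);plan(p,R,np.array([.4093,.3218,.006]),down(1.85),1,.062)
```

```text
[0.40910722 0.32188452 0.01171462] [-0.55567869  0.18887799  0.30659557] 12.975
-0.0001 0.0002 0.0057 -0.001 -0.0002 0.0001 0.062
rotdeg/row 0.059347978267364904 mm/row 5.718495572413693
```

Request:
drive_tool(rows="0 0 0.0055 0 0 0 0.062;0 0 0 0 0 0 0.062;0 0 0 0 0 0 0.044;0 0 0 0 0 0 0.044;0 0 0 0 0 0 0.044", newtons=40)

```text
clock: 13.6
position: [0.4087, 0.3218, 0.0059]
orientation: [0.602, 0.799, -0.001, -0.001]
contact_force: [-2.3, -1.1, 6.1]
width: 0.0483
finger_force: 41.7
```

Request:
drive_tool(rows="0 0 0 0 0 0 0.044")

```text
clock: 13.72
position: [0.4088, 0.3218, 0.0059]
orientation: [0.602, 0.799, -0.001, -0.001]
contact_force: [-1.6, -1.4, 5.5]
width: 0.0486
finger_force: 41.7
```

```bash
python3 st.py
```

```text
[0.40875264 0.32182402 0.00587412] [0.439 0.625 1.675 0.    0.844 0.159] F [-0.9  -1.93 -5.47] T [ 0.277 -0.078 -0.023] 13.725 turn [ 0.441 -0.551 -2.475] 0.04862645588127158 41.67739391326904
```

Request:
drive_tool(rows="0 0 -0.02 0 0 0 0.044;0 0 -0.06 0 0 0 0.044;0 0 -0.06 0 0 0 0.044;0 0 -0.06 0 0 0 0.044;0 0 -0.045 0 0 0 0.044")

```text
clock: 14.35
position: [0.4091, 0.3219, 0.2531]
orientation: [0.602, 0.799, 0.0, -0.0]
contact_force: [0.6, 0.3, 0.0]
width: 0.0485
finger_force: 41.8
```

```bash
python3 st.py
python3 - <<'E'
from plan import *
p,R=pose();plan(p,R,np.array([.65,.039,.26]),down(np.pi+SP[2]),9,.044)
E
```

```text
[0.40910933 0.32192388 0.25307636] [0.439 0.319 1.352 0.    1.47  0.159] F [ 0.15  0.64 -0.01] T [-0.032  0.011  0.02 ] 14.35 turn [ 0.441 -0.548 -2.475] 0.04849680020979043 41.84936285018921
-0.0376 0.0171 -0.0008 0 -0 -0.1321 0.044; -0.0395 0.012 -0.0008 0 -0 -0.1321 0.044; -0.0407 0.0066 -0.0008 0 -0 -0.1321 0.044; -0.0413 0.0012 -0.0008 0 -0 -0.1321 0.044; -0.0411 -0.0042 -0.0008 0 -0 -0.1321 0.044
-0.0401 -0.0096 -0.0008 0 -0 -0.1321 0.044; -0.0385 -0.0148 -0.0007 0 -0 -0.1321 0.044; -0.0363 -0.0198 -0.0008 0 -0 -0.1321 0.044; -0.0334 -0.0244 -0.0007 0 -0 -0.1321 0.044
rotdeg/row 7.571443048384087 mm/row 41.29421309746761
```

Request:
drive_tool(rows="-0.0376 0.0171 -0.0008 0 0 -0.1321 0.044; -0.0395 0.012 -0.0008 0 0 -0.1321 0.044; -0.0407 0.0066 -0.0008 0 0 -0.1321 0.044; -0.0413 0.0012 -0.0008 0 0 -0.1321 0.044; -0.0411 -0.0042 -0.0008 0 0 -0.1321 0.044")

```text
clock: 14.98
position: [0.5437, 0.1636, 0.2541]
orientation: [0.308, 0.951, -0.001, -0.001]
contact_force: [0.7, -0.3, -0.8]
width: 0.0484
finger_force: 41.8
```

Request:
drive_tool(rows="-0.0401 -0.0096 -0.0008 0 0 -0.1321 0.044; -0.0385 -0.0148 -0.0007 0 0 -0.1321 0.044; -0.0363 -0.0198 -0.0008 0 0 -0.1321 0.044; -0.0334 -0.0244 -0.0007 0 0 -0.1321 0.044;0 0 0 0 0 0 0.044")

```text
clock: 15.6
position: [0.6511, 0.0367, 0.2557]
orientation: [0.052, 0.999, -0.0, -0.002]
contact_force: [-0.7, 0.6, -1.1]
width: 0.0483
finger_force: 41.8
```

Request:
drive_tool(rows="0 0 0 0 0 0 0.044;0 0 0 0 0 0 0.044;0 0 0 0 0 0 0.044")

```text
clock: 15.98
position: [0.6497, 0.0397, 0.2575]
orientation: [0.051, 0.999, -0.0, -0.001]
contact_force: [-0.6, 0.2, -0.8]
width: 0.0483
finger_force: 41.8
```

```bash
cat > meas.py <<'E'
from plan import *
from stand import fit_stand
im,d,p,R=look();np.save('w7.npy',d);cv2.imwrite('pics/w7.png',im);P=pts('wrist',d)
print(p,r.state()['qvel'].round(3));tips(d,p,R)
q=fit_stand(np.where(d[...,None]>0,P,0),SP);print('stand',q,'old',SP)
T=R.inv().apply(P.reshape(-1,3)-p);k=(d.ravel()>0)&(abs(T[:,1])<.021)&(abs(T[:,0]+.01)<.06)&(T[:,2]>-.02)&(T[:,2]<.015);t=T[k]
print('plate in tool',len(t),np.percentile(t,[1,5,50,95,99],axis=0).round(4).tolist())
c,s=np.cos(q[2]),np.sin(q[2]);L=(P-np.r_[q[:2],0])@np.array([[c,-s,0],[s,c,0],[0,0,1]])
st=(abs(L[...,2]-.03)<.003)&(L[...,0]<.015)&(L[...,0]>-.05)&(L[...,1]>.02)&(L[...,1]<.09)
if st.sum(): 
    print('stage y',np.percentile(L[st][:,1],[1,99]),'z',np.median(L[st][:,2]),st.sum())
    for a in(-.03,-.02,-.01,.0,.01):
        w=L[st];w=w[abs(w[:,0]-a)<.004]
        if len(w):print(a,np.percentile(w[:,1],[1,99]).mean().round(4),end=' ')
lip=(L[...,2]>.033)&(L[...,2]<.037)&(L[...,0]>.02)&(L[...,0]<.045)&(L[...,1]>.015)&(L[...,1]<.095)
w=L[lip];print('\nlips n',len(w))
for g in(1,-1):
    v=w[(g*(w[:,1]-.055)>.02)]
    if len(v):print('lip',np.percentile(v,[2,50,98],axis=0).round(4).tolist())
E
python3 meas.py
```

```text
[0.64972212 0.03974013 0.25749509] [-0.003  0.003 -0.004 -0.    -0.    -0.003]
finger 4544 [[-0.0242, 0.0053, -0.0292], [0.0058, 0.0186, -0.0009], [0.0244, 0.0366, 0.0007], [0.0249, 0.0373, 0.001]]
finger 4673 [[-0.0243, -0.0372, -0.029], [0.006, -0.0188, -0.0012], [0.0244, -0.0053, 0.0007], [0.0249, -0.0051, 0.001]]
n 132 81 180 res mm -2.330774462322438e-10 -0.9284122285165147 0.928412228465833
stand [ 0.54750262  0.02052242 -0.10065746] old [ 0.54684149  0.01926859 -0.10206025]
plate in tool 10287 [[-0.0459, -0.0206, -0.003], [-0.0421, -0.0189, -0.0023], [-0.0044, -0.0001, -0.0006], [0.0264, 0.0189, 0.0005], [0.0276, 0.0206, 0.0029]]
stage y [0.03864965 0.07201924] z 0.029873345451139115 1476
-0.03 0.0559 -0.02 0.0551 -0.01 0.0553 0.0 0.0555 0.01 0.055 
lips n 247
lip [[0.0208, 0.0753, 0.0335], [0.0319, 0.0844, 0.0353], [0.0437, 0.0879, 0.0365]]
lip [[0.0206, 0.0225, 0.0337], [0.0317, 0.0259, 0.0353], [0.0436, 0.0341, 0.0368]]
```

```bash
python3 - <<'E'
import numpy as np; np.save('stand.npy',np.array([.5475,.0205,-.1008]))
E
python3 - <<'E'
from plan import *
p,R=pose();D=down(np.pi+SP[2])
a=stand([-.055,.055,.20]);b=stand([-.055,.055,.08]);print(a,b)
plan(p,R,a,D,4,.044);plan(a,D,b,D,3,.044)
E
```

```text
[0.4983138  0.08075544 0.2       ] [0.4983138  0.08075544 0.08      ]
0.0387 0.0064 0.0144 -0.0002 -0.0004 -0.0003 0.044; 0.0387 0.0064 0.0144 -0.0002 -0.0004 -0.0003 0.044; 0.0387 0.0064 0.0144 -0.0002 -0.0004 -0.0003 0.044; 0.0387 0.0065 0.0144 -0.0002 -0.0004 -0.0003 0.044
rotdeg/row 0.03107078108581384 mm/row 41.794807013000515
0 -0 0.04 0 0 0 0.044; 0 -0 0.04 0 0 0 0.044; 0 -0 0.04 0 0 0 0.044
rotdeg/row 0.0 mm/row 40.00000000000001
```

Request:
drive_tool(rows="0.0387 0.0064 0.0144 0 0 0 0.044; 0.0387 0.0064 0.0144 0 0 0 0.044; 0.0387 0.0064 0.0144 0 0 0 0.044; 0.0387 0.0065 0.0144 0 0 0 0.044;0 0 0 0 0 0 0.044")

```text
clock: 16.65
position: [0.496, 0.0813, 0.1995]
orientation: [0.051, 0.999, -0.0, -0.002]
contact_force: [-0.2, 0.1, -0.4]
width: 0.0486
finger_force: 41.8
```

Request:
drive_tool(rows="0 0 0.04 0 0 0 0.044; 0 0 0.04 0 0 0 0.044; 0 0 0.04 0 0 0 0.044;0 0 0 0 0 0 0.044;0 0 0 0 0 0 0.044")

```text
clock: 17.27
position: [0.4998, 0.0801, 0.0813]
orientation: [0.051, 0.999, -0.0, 0.0]
contact_force: [0.4, 0.4, -0.7]
width: 0.0481
finger_force: 41.8
```

Run:
```python
from plan import *
p,R=pose();D=down(np.pi+SP[2]);s=r.state();print(p,s['clock'],s['contact_force'],s['width'])
plan(p,R,stand([-.055,.0552,.0365]),D,3,.044)
im,d,p,R=look();T=R.inv().apply(pts('wrist',d).reshape(-1,3)-p);k=(d.ravel()>0)&(abs(T[:,1])<.021)&(abs(T[:,0])<.028)&(T[:,2]>-.006)&(T[:,2]<.006);t=T[k];print(np.percentile(t,[1,50,99],axis=0).round(4).tolist(),'slope',np.linalg.lstsq(np.c_[t[:,:2],np.ones(len(t))],t[:,2],rcond=None)[0])
```

```text
[0.49975397 0.08012427 0.08133266] 17.275 [ 0.37341991  0.43300857 -0.65986417] 0.048095449045501025
0.0005 0.0002 0.0149 -0.0002 0.0003 -0.0006 0.044; 0.0005 0.0003 0.015 -0.0002 0.0003 -0.0006 0.044; 0.0005 0.0002 0.0149 -0.0002 0.0003 -0.0006 0.044
rotdeg/row 0.03949401105931495 mm/row 14.954275198898467
[[-0.0273, -0.0205, -0.0031], [0.0033, -0.0, -0.0006], [0.0277, 0.0205, 0.0034]] slope [ 0.01282062  0.00760128 -0.00070253]
```

Request:
drive_tool(rows="0.0005 0.0002 0.0149 0 0 0 0.044; 0.0005 0.0003 0.015 0 0 0 0.044; 0.0003 0.0002 0.0149 0 0 0 0.044;0 0 0 0 0 0 0.044;0 0 0 0 0 0 0.044")

```text
clock: 17.95
position: [0.4977, 0.081, 0.0362]
orientation: [0.051, 0.999, -0.0, -0.0]
contact_force: [0.3, 0.4, -0.6]
width: 0.0488
finger_force: 41.8
```

```bash
cat > st2.py <<'E'
from plan import *
p,R=pose();D=down(np.pi+SP[2]);s=r.state();q=RS.inv().apply(p-S0)
print('TCP in stand',q.round(4),s['clock'],'F stand',RS.inv().apply(s['contact_force']).round(2),s['width'],'roterr',(D.inv()*R).as_rotvec().round(4),s['finger_force'])
E
python3 st2.py
```

```text
TCP in stand [-0.0557  0.0552  0.0362] 17.95 F stand [ 0.25  0.44 -0.62] 0.04877677265626894 roterr [0.0008 0.0002 0.0017] 41.849393248558044
```

Request:
drive_tool(rows="-0.011 0 0 0 0 0 0.044;-0.011 0 0 0 0 0 0.044;-0.011 0 0 0 0 0 0.044;-0.010 0 0 0 0 0 0.044;0 0 0 0 0 0 0.044")

```text
clock: 18.58
position: [0.5416, 0.0764, 0.0354]
orientation: [0.051, 0.999, -0.0, 0.0]
contact_force: [2.7, -0.7, 4.0]
width: 0.0483
finger_force: 42.2
```

```bash
python3 st2.py
```

```text
TCP in stand [-0.0115  0.055   0.0354] 18.575 F stand [ 2.76 -0.41  3.98] 0.048291050994019945 roterr [ 0.0008 -0.0009  0.0018] 42.24490821361542
```

Request:
drive_tool(rows="-0.001 0 0 0 0 0 0.044;-0.001 0 0 0 0 0 0.044;0 0 0 0 0 0 0.044")

```text
clock: 18.95
position: [0.5415, 0.0764, 0.0354]
orientation: [0.051, 0.999, -0.0, -0.001]
contact_force: [-1.4, -0.7, 7.4]
width: 0.0486
finger_force: 42.7
```

```bash
python3 st2.py
```

```text
TCP in stand [-0.0116  0.055   0.0354] 18.95 F stand [-1.29 -0.85  7.41] 0.04858672654680027 roterr [0.001  0.0024 0.0016] 42.653966546058655
```

Request:
drive_tool(rows="-0.001 0 0 0 0 0 0.044;-0.0005 0 0 0 0 0 0.044;0 0 0 0 0 0 0.044")

```text
clock: 19.32
position: [0.5419, 0.0764, 0.0353]
orientation: [0.051, 0.999, -0.0, -0.003]
contact_force: [-6.5, -1.2, 11.4]
width: 0.0484
finger_force: 43.0
```

```bash
python3 st2.py
```

```text
TCP in stand [-0.0112  0.0551  0.0353] 19.325 F stand [-6.34 -1.81 11.4 ] 0.04844012155293426 roterr [0.0011 0.0051 0.0015] 43.01828742027283
```

Run:
```python
from plan import *
im,d,p,R=look();P=pts('wrist',d);L=RS.inv().apply(P.reshape(-1,3)-S0).reshape(P.shape);cv2.imwrite('pics/w8.png',cv2.resize(im[100:420,120:440],None,fx=1.8,fy=1.8))
k=(abs(L[...,2]-.036)<.0025)&(L[...,0]<.0)&(abs(L[...,1]-.055)<.02);w=L[k];print('near edge x',np.percentile(w[:,0],[.5,1,3]).round(4),'z',np.median(w[:,2]),len(w))
k=(abs(L[...,2]-.030)<.0025)&(L[...,0]<.0)&(L[...,0]>-.06)&(abs(L[...,1]-.055)<.02);w=L[k];print('stage x',np.percentile(w[:,0],[1,50,99]).round(4) if len(w) else 0,len(w))
k=(abs(L[...,2]-.010)<.003)&(L[...,0]<-.05)&(L[...,0]>-.1)&(abs(L[...,1]-.055)<.03);w=L[k];print('base front x',np.percentile(w[:,0],[1,2,50]).round(4) if len(w) else 0,len(w))
```

```text
near edge x [-0.039  -0.0389 -0.0385] z 0.03604911108864616 5590
stage x [-0.0402 -0.0391 -0.0383] 354
base front x [-0.0795 -0.0794 -0.0656] 6078
```

View pics/w8.png

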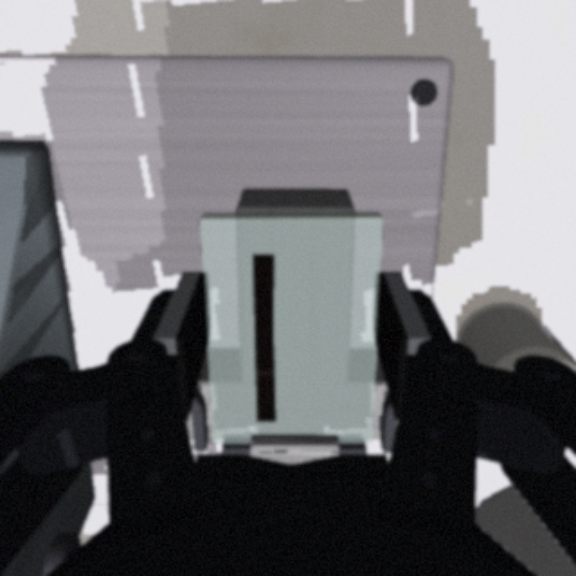

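The plate lies straight under the clip, with its near edge at (290,215) in the crop and at stand x ≈ −39 mm, so it is about 2 mm short. It is also pressing on the stage, so I'll unload that and push on.

Request:
drive_tool(rows="0 0 -0.0012 0 0 0 0.044;0 0 0 0 0 0 0.044")

```text
clock: 19.62
position: [0.5431, 0.0763, 0.0359]
orientation: [0.051, 0.999, -0.0, -0.001]
contact_force: [-0.0, 0.5, -0.4]
width: 0.0483
finger_force: 41.8
```

```bash
python3 st2.py
```

```text
TCP in stand [-0.0099  0.0551  0.0359] 19.625 F stand [-0.09  0.54 -0.44] 0.0483449023023276 roterr [0.0007 0.0025 0.0017] 41.848626136779785
```

Request:
drive_tool(rows="-0.001 0 0 0 0 0 0.044;0 0 0 0 0 0 0.044")

```text
clock: 19.88
position: [0.5438, 0.0763, 0.0358]
orientation: [0.051, 0.999, -0.0, -0.002]
contact_force: [-2.6, -0.4, 0.1]
width: 0.0485
finger_force: 41.9
```

```bash
python3 st2.py
```

```text
TCP in stand [-0.0093  0.0551  0.0358] 19.875 F stand [-2.58 -0.67  0.09] 0.04850794957428533 roterr [0.0008 0.0035 0.0018] 41.8860125541687
```

Request:
drive_tool(rows="-0.0008 0 0 0 0 0 0.044;0 0 0.0007 0 0 0 0.044;0 0 0 0 0 0 0.044")

```text
clock: 20.25
position: [0.544, 0.0763, 0.0354]
orientation: [0.051, 0.999, -0.0, -0.002]
contact_force: [-6.0, 0.9, 3.7]
width: 0.0488
finger_force: 42.3
```

```bash
python3 st2.py
```

```text
TCP in stand [-0.0091  0.0551  0.0354] 20.25 F stand [-6.05  0.31  3.73] 0.04875461381342062 roterr [0.0009 0.0048 0.0017] 42.278019189834595
```

Request:
drive_tool(rows="0 0 0 0 0 0 0.052;0 0 0 0 0 0 0.06;0 0 0 0 0 0 0.065;0 0 0 0 0 0 0.065")

```text
clock: 20.75
position: [0.5453, 0.0761, 0.0355]
orientation: [0.051, 0.999, -0.0, -0.001]
contact_force: [0.2, -0.2, 0.4]
width: 0.0643
finger_force: 0.0
```

Request:
drive_tool(rows="0 0 -0.02 0 0 0 0.065;0 0 -0.05 0 0 0 0.065;0 0 -0.05 0 0 0 0.065;0.03 0 0 0 0 0 0.065;0 0 0 0 0 0 0.065")

```text
clock: 21.38
position: [0.5143, 0.0795, 0.1561]
orientation: [0.051, 0.999, -0.0, -0.001]
contact_force: [-0.3, -1.1, -0.3]
width: 0.0649
finger_force: 0.0
```

Request:
drive_tool(rows="0 0 0 0 0 0 0.065;0 0 0 0 0 0 0.065")

```text
clock: 21.62
position: [0.516, 0.0791, 0.1551]
orientation: [0.051, 0.999, -0.0, -0.001]
contact_force: [-0.1, -0.8, -0.3]
width: 0.065
finger_force: 0.0
```

```bash
cat > chk.py <<'E'
from plan import *
im,d,p,R=look();P=pts('wrist',d);L=RS.inv().apply(P.reshape(-1,3)-S0).reshape(P.shape);cv2.imwrite('pics/w9.png',im)
k=(abs(L[...,2]-.036)<.0025)&(L[...,0]<.022)&(L[...,0]>-.06)&(abs(L[...,1]-.055)<.035);w=L[k]
print('plate x',np.percentile(w[:,0],[.5,1,99]).round(4),'y',np.percentile(w[w[:,0]<.01][:,1],[.5,1,99,99.5]).round(4),'z',np.median(w[:,2]),len(w))
v=w[w[:,0]<.012]
for a in(-.03,-.02,-.01,0,.01):
    u=v[abs(v[:,0]-a)<.003]
    if len(u):print(a,np.percentile(u[:,1],[1,99]).round(4))
print('slope',np.linalg.lstsq(np.c_[v[:,:2],np.ones(len(v))],v[:,2],rcond=None)[0].round(4))
k=(abs(L[...,2]-.010)<.003)&(L[...,0]<-.05)&(L[...,0]>-.1)&(abs(L[...,1]-.055)<.03);w=L[k];print('base front x',np.percentile(w[:,0],[1,2]).round(4) if len(w) else 0)
k=(L[...,0]>.012)&(L[...,0]<.04)&(abs(L[...,1]-.055)<.01)&(L[...,2]<.09);w=L[k];print('clip z',np.percentile(w[:,2],[50,90]).round(4) if len(w) else 0)
E
python3 st2.py; python3 chk.py
```

```text
TCP in stand [-0.0372  0.0551  0.1551] 21.625 F stand [-0.02 -0.85 -0.25] 0.06502062192375091 roterr [0.0008 0.0023 0.0019] 0.0
plate x [-0.0368 -0.0365  0.0215] y [0.0302 0.0304 0.0792 0.0796] z 0.03607444728349664 3160
-0.03 [0.0304 0.0796]
-0.02 [0.0302 0.0789]
-0.01 [0.0299 0.0792]
0 [0.0305 0.0794]
0.01 [0.0303 0.0792]
slope [ 0.0059 -0.005   0.0365]
base front x [-0.0797 -0.0796]
clip z [0.052  0.0573]
```

The plate is home: near edge at −37 mm, y centre 54.8 mm, flat and straight. Now back to the knob.

Run:
```python
from plan import *
p,R=pose();D=down(SP[2]+.6);a=np.array([.45,-.03,.22])
plan(p,R,a,D,14,.06);plan(a,D,knobP(.09),tiltR(1.2),4,.06);print(r.state()['joints'],knobP(.09))
```

```text
0.0039 -0.0082 -0.0046 -0.0002 0 0.1814 0.06; 0.0023 -0.0088 -0.0046 -0.0002 0 0.1814 0.06; 0.0007 -0.0091 -0.0046 -0.0002 0 0.1814 0.06; -0.0009 -0.0091 -0.0046 -0.0002 0 0.1814 0.06; -0.0025 -0.0087 -0.0046 -0.0002 0 0.1814 0.06
-0.0041 -0.0081 -0.0046 -0.0002 0 0.1814 0.06; -0.0055 -0.0073 -0.0046 -0.0002 0 0.1814 0.06; -0.0067 -0.0062 -0.0047 -0.0002 0 0.1814 0.06; -0.0077 -0.0048 -0.0047 -0.0002 0 0.1814 0.06; -0.0085 -0.0034 -0.0046 -0.0002 0 0.1814 0.06
-0.0089 -0.0018 -0.0047 -0.0002 0 0.1814 0.06; -0.0091 -0.0001 -0.0046 -0.0002 0 0.1814 0.06; -0.009 0.0015 -0.0047 -0.0002 0 0.1814 0.06; -0.0086 0.0031 -0.0046 -0.0002 0 0.1814 0.06
rotdeg/row 10.393966572744834 mm/row 10.219670589266432
0.0012 0.0026 0.0181 -0.0749 0.1095 0 0.06; -0.0008 0.0012 0.0183 -0.0749 0.1095 0 0.06; -0.0027 -0.0001 0.0181 -0.0749 0.1095 0 0.06; -0.0048 -0.0014 0.0176 -0.0749 0.1095 0 0.06
rotdeg/row 7.6040844097383555 mm/row 18.320980200602634
[-7.45016080e-02  4.12626548e-01  1.50984277e+00 -8.20285986e-04
  1.22157447e+00 -1.54234830e+00] [ 0.45926299 -0.03681168  0.14762368]
```

Request:
drive_tool(rows="0.0039 -0.0082 -0.0046 0 0 0.1814 0.06; 0.0023 -0.0088 -0.0046 0 0 0.1814 0.06; 0.0007 -0.0091 -0.0046 0 0 0.1814 0.06; -0.0009 -0.0091 -0.0046 0 0 0.1814 0.06; -0.0025 -0.0087 -0.0046 0 0 0.1814 0.06")

```text
clock: 22.3
position: [0.4921, 0.04, 0.1785]
orientation: [0.486, 0.874, -0.001, -0.001]
contact_force: [-0.5, -0.8, -0.0]
width: 0.0603
finger_force: 0.0
```

Request:
drive_tool(rows="-0.0041 -0.0081 -0.0046 0 0 0.1814 0.06; -0.0055 -0.0073 -0.0046 0 0 0.1814 0.06; -0.0067 -0.0062 -0.0047 0 0 0.1814 0.06; -0.0077 -0.0048 -0.0047 0 0 0.1814 0.06; -0.0085 -0.0034 -0.0046 0 0 0.1814 0.06")

```text
clock: 22.92
position: [0.4686, 0.001, 0.2018]
orientation: [0.82, 0.572, -0.001, -0.0]
contact_force: [-0.2, 0.4, -0.5]
width: 0.0596
finger_force: 0.0
```

Request:
drive_tool(rows="-0.0089 -0.0018 -0.0047 0 0 0.1814 0.06; -0.0091 0 -0.0046 0 0 0.1814 0.06; -0.009 0.0015 -0.0047 0 0 0.1814 0.06; -0.0086 0.0031 -0.0046 0 0 0.1814 0.06;0 0 0 0 0 0 0.06")

```text
clock: 23.55
position: [0.45, -0.0303, 0.2205]
orientation: [0.969, 0.247, -0.001, 0.0]
contact_force: [0.8, -0.9, 0.1]
width: 0.0601
finger_force: 0.0
```

Request:
drive_tool(rows="0.0012 0.0026 0.0181 -0.0749 0.1095 0 0.06; -0.0008 0.0012 0.0183 -0.0749 0.1095 0 0.06; -0.0027 0 0.0181 -0.0749 0.1095 0 0.06; -0.0048 -0.0014 0.0176 -0.0749 0.1095 0 0.06;0 0 0 0 0 0 0.06")

```text
clock: 24.18
position: [0.4572, -0.0361, 0.1464]
orientation: [0.936, 0.24, 0.243, 0.088]
contact_force: [0.9, -0.4, -0.5]
width: 0.0601
finger_force: 0.0
```

Request:
drive_tool(rows="0 0 0 0 0 0 0.06;0 0 0 0 0 0 0.06")

```text
clock: 24.42
position: [0.46, -0.037, 0.1491]
orientation: [0.935, 0.239, 0.246, 0.09]
contact_force: [-0.3, 0.1, 0.0]
width: 0.0601
finger_force: 0.0
```

```bash
python3 st.py
python3 - <<'E'
from plan import *
im,d,p,R=look();P=pts('wrist',d);tips(d,p,R)
Kf=RS*Ro.from_euler('y',-35,degrees=True)*Ro.from_euler('z',.6)
Q=Kf.inv().apply(P.reshape(-1,3)-knobP(0));Q=Q[(d.ravel()>0)&(np.hypot(Q[:,0],Q[:,1])<.045)]
q=Q[(Q[:,2]>.0)&(Q[:,2]<.0125)&(abs(Q[:,0])<.014)&(abs(Q[:,1])>.013)]
for g in(1,-1):
    t=q[g*q[:,1]>0];print(g,len(t),np.percentile(t,[3,50,97],axis=0).round(4).tolist(),np.polyfit(t[:,0],t[:,1],1))
q=Q[(Q[:,2]>.0145)&(Q[:,2]<.019)];print('cap',np.percentile(q,[2,98],axis=0).mean(0))
plan(*pose(),knobP(-.003),tiltR(1.2),5,.06)
E
```

```text
[ 0.46001554 -0.03700632  0.14910222] [-0.43   0.181  2.038  0.388  0.446  0.328] F [-0.17 -0.17 -0.17] T [ 0.129 -0.203  0.053] 24.425 turn [-0.000e+00 -1.000e-03 -1.202e+00] 0.060120537346332936 0.0
finger 1442 [[-0.0106, 0.0297, -0.0297], [0.0069, 0.0305, -0.0176], [0.0114, 0.0433, 0.0008], [0.0116, 0.0436, 0.002]]
finger 1449 [[-0.0107, -0.0433, -0.0297], [0.0069, -0.0304, -0.0175], [0.0115, -0.0297, 0.0011], [0.0116, -0.0297, 0.0023]]
1 232 [[-0.0125, 0.0201, 0.0023], [-0.0, 0.022, 0.0099], [0.0095, 0.025, 0.0113]] [0.00237813 0.02216929]
-1 223 [[-0.0129, -0.0229, 0.0016], [-0.0002, -0.0201, 0.0101], [0.0092, -0.0179, 0.0116]] [-0.00418652 -0.02018916]
cap [-0.00210332  0.00101527  0.01636401]
0.0011 0.0007 0.0187 -0.0001 0.0003 0.0004 0.06; 0.0011 0.0007 0.0187 -0.0001 0.0003 0.0004 0.06; 0.001 0.0007 0.0187 -0.0001 0.0003 0.0004 0.06; 0.001 0.0007 0.0187 -0.0001 0.0003 0.0004 0.06; 0.0011 0.0007 0.0188 -0.0001 0.0003 0.0004 0.06
rotdeg/row 0.027556236238585344 mm/row 18.75545105087862
```

Request:
drive_tool(rows="0.0008 0.0005 0.0187 0 0 0 0.06; 0.0008 0.0005 0.0187 0 0 0 0.06;0.0008 0.0005 0.0187 0 0 0 0.06;0.0008 0.0005 0.0187 0 0 0 0.06;0.0006 0.0005 0.0187 0 0 0 0.06")

```text
clock: 25.1
position: [0.5109, -0.0419, 0.0697]
orientation: [0.935, 0.239, 0.246, 0.09]
contact_force: [-0.1, -0.1, -0.0]
width: 0.0602
finger_force: 0.0
```

Request:
drive_tool(rows="0 0 0 0 0 0 0.06;0 0 0 0 0 0 0.06")

```text
clock: 25.35
position: [0.5098, -0.0418, 0.0703]
orientation: [0.935, 0.239, 0.246, 0.09]
contact_force: [0.0, -0.4, 0.1]
width: 0.0598
finger_force: 0.0
```

```bash
python3 st.py;python3 - <<'E'
from plan import *
plan(*pose(),knobP(-.003)+tiltR(1.2).apply([-.0015,-.001,0]),tiltR(1.2),1,.06)
E
```

```text
[ 0.5098083  -0.04183061  0.0702599 ] [-0.385  0.422  2.019  0.65   0.236  0.086] F [-0.13  0.44 -0.08] T [ 0.185 -0.206  0.064] 25.35 turn [-0.    -0.002 -1.201] 0.05980235112039161 0.0
0.0008 0.0007 0.0003 -0.0009 0.0015 0.0011 0.06
rotdeg/row 0.11654271407183064 mm/row 1.0366217001823574
```

Request:
drive_tool(rows="0.0005 0.0004 -0.0022 0 0 0 0.06;0 0 0 0 0 0 0.03;0 0 0 0 0 0 0.03;0 0 0 0 0 0 0.03;0 0 0 0 0 0 0.03", newtons=30)

```text
clock: 25.98
position: [0.5089, -0.0419, 0.073]
orientation: [0.935, 0.239, 0.246, 0.09]
contact_force: [-8.7, 2.3, 13.9]
width: 0.0304
finger_force: 28.3
```

Request:
drive_tool(rows="0 0 0 0 0 0 0.03")

```text
clock: 26.1
position: [0.5089, -0.0419, 0.073]
orientation: [0.935, 0.239, 0.246, 0.09]
contact_force: [-9.2, 0.5, 14.4]
width: 0.0307
finger_force: 28.3
```

```bash
python3 st.py
```

```text
[ 0.50886114 -0.04187979  0.07295189] [-0.386  0.414  2.02   0.636  0.24   0.1  ] F [ -0.8    0.   -17.06] T [ 0.03  -0.338  0.021] 26.1 turn [-1.000e-03 -1.000e-03 -1.201e+00] 0.03071158593404515 28.332650834927335
```

Well centred (F_y 0). I'll relieve the axial drag and turn clockwise.

Request:
drive_tool(rows="0 0 -0.0013 0 0 0 0.03;0 0 0 0 0 0.1 0.03;0 0 0 0 0 0.14 0.03;0 0 0 0 0 0.14 0.03;0 0 0 0 0 0.14 0.03")

```text
clock: 26.72
position: [0.5088, -0.042, 0.0733]
orientation: [0.965, -0.012, 0.261, 0.023]
contact_force: [1.2, 0.7, -0.5]
width: 0.0306
finger_force: 23.5
```

Request:
drive_tool(rows="0 0 0 0 0 0.14 0.03;0 0 0 0 0 0.14 0.03;0 0 0 0 0 0.14 0.03;0 0 0 0 0 0.14 0.03;0 0 0 0 0 0 0.03")

```text
clock: 27.35
position: [0.5087, -0.0421, 0.0734]
orientation: [0.925, -0.276, 0.257, -0.049]
contact_force: [-1.8, -1.1, 2.5]
width: 0.0304
finger_force: 24.4
```

```bash
python3 st.py
```

```text
[ 0.50872151 -0.04207752  0.07337121] [-0.387  0.413  2.019  0.63   0.243  1.185] F [ 0.43  1.24 -2.96] T [ 0.423 -0.044  0.042] 27.35 turn [-0.001 -0.001 -0.122] 0.03041190072733014 24.42483365535736
```

Request:
drive_tool(rows="0 0 0 0 0 0.1 0.03;0 0 0 0 0 0.06 0.03;0 0 0 0 0 0 0.03")

```text
clock: 27.72
position: [0.5088, -0.0422, 0.0733]
orientation: [0.901, -0.347, 0.253, -0.069]
contact_force: [-0.3, -2.9, 1.1]
width: 0.0303
finger_force: 26.4
```

```bash
python3 st.py
```

```text
[ 0.50877049 -0.04220599  0.07328909] [-0.387  0.414  2.019  0.629  0.242  1.342] F [ 2.2   2.03 -0.99] T [ 0.174  0.139 -0.499] 27.725 turn [-0.002 -0.     0.035] 0.03030119569638453 26.383190809719963
```

Torque is −0.5 N m at +0.035, so it is at the stop. I'll relax, release, retract and verify.

Request:
drive_tool(rows="0 0 0 0 0 -0.02 0.03;0 0 0 0 0 0 0.062;0 0 0 0 0 0 0.062;0 0 0 0 0 0 0.062;0 0 0 0 0 0 0.062")

```text
clock: 28.35
position: [0.5084, -0.0418, 0.073]
orientation: [0.903, -0.34, 0.252, -0.067]
contact_force: [-0.3, -0.3, 0.2]
width: 0.062
finger_force: 0.0
```

Request:
drive_tool(rows="0 0 -0.03 0 0 0 0.062;0 0 -0.05 0 0 0 0.062;0 0 -0.05 0 0 0 0.062;0 0 0 0 0 0 0.062;0 0 0 0 0 0 0.062")

```text
clock: 28.98
position: [0.4433, -0.0352, 0.1849]
orientation: [0.903, -0.34, 0.252, -0.067]
contact_force: [0.1, -0.2, -0.9]
width: 0.0623
finger_force: 0.0
```

Request:
drive_tool(rows="0 0 0 0 0 0 0.062;0 0 0 0 0 0 0.062")

```text
clock: 29.22
position: [0.4433, -0.0352, 0.1843]
orientation: [0.904, -0.34, 0.252, -0.067]
contact_force: [-0.3, 0.1, -0.5]
width: 0.0623
finger_force: 0.0
```

```bash
python3 st.py; python3 chk.py
python3 - <<'E'
from plan import *
im,d,p,R=look();P=pts('wrist',d)
Kf=RS*Ro.from_euler('y',-35,degrees=True)*Ro.from_euler('z',-.6)
Q=Kf.inv().apply(P.reshape(-1,3)-knobP(0));Q=Q[(d.ravel()>0)&(np.hypot(Q[:,0],Q[:,1])<.045)]
q=Q[(Q[:,2]>.0)&(Q[:,2]<.0125)&(abs(Q[:,0])<.014)&(abs(Q[:,1])>.013)]
for g in(1,-1):
    t=q[g*q[:,1]>0];print(g,len(t),np.percentile(t,[3,50,97],axis=0).round(4).tolist(),np.polyfit(t[:,0],t[:,1],1))
E
```

```text
[ 0.44333603 -0.03519527  0.18425518] [-0.448  0.085  2.013  0.324  0.568  1.612] F [-0.52  0.27  0.29] T [-0.171 -0.18  -0.025] 29.225 turn [-0.002 -0.004  0.02 ] 0.06228896493256724 0.0
plate x [-0.0308 -0.0286  0.0213] y [0.0298 0.0301 0.0795 0.0798] z 0.036016042598224184 1527
-0.03 [0.0301 0.0752]
-0.02 [0.0298 0.0794]
-0.01 [0.0304 0.0797]
0 [0.0303 0.0788]
0.01 [0.0303 0.0791]
slope [ 0.0036 -0.0013  0.0362]
base front x [-0.0796 -0.0794]
clip z [0.0414 0.0432]
1 161 [[-0.0119, 0.0172, 0.0024], [0.0007, 0.0197, 0.0098], [0.0102, 0.0223, 0.011]] [-0.03194511  0.01967092]
-1 167 [[-0.0124, -0.0252, 0.0011], [-0.0005, -0.0225, 0.01], [0.01, -0.0207, 0.0113]] [-0.01006096 -0.02280218]
```

View pics/w9.png

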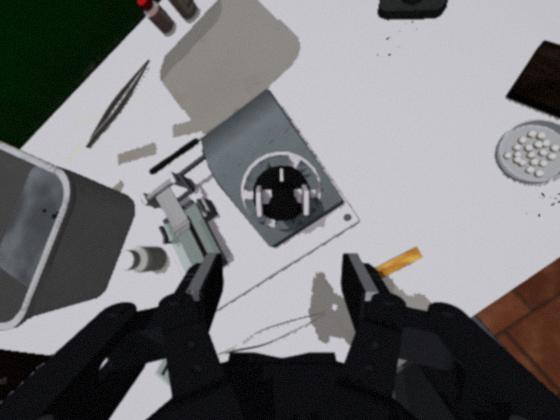

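The knob at (283,193) is back with its tabs out, and the clip at (175,205) is lowered on the plate. The finger hides the plate's near edge, so I'll take one last numeric check from higher up.

Request:
drive_tool(rows="0 0.03 -0.03 0 0 0 0.062;0 0.03 -0.03 0 0 0 0.062;0 0 0 0 0 0 0.062;0 0 0 0 0 0 0.062;0 0 0 0 0 0 0.062")

```text
clock: 29.95
position: [0.3787, -0.0771, 0.219]
orientation: [0.904, -0.34, 0.252, -0.067]
contact_force: [-0.4, -0.4, -0.3]
width: 0.0622
finger_force: 0.0
```

```bash
python3 chk.py
```

```text
plate x [-0.0369 -0.0367  0.021 ] y [0.0299 0.03   0.0793 0.0798] z 0.0360230097328794 1356
-0.03 [0.0303 0.0795]
-0.02 [0.0299 0.0793]
-0.01 [0.03   0.0791]
0 [0.0301 0.0797]
0.01 [0.0301 0.0789]
slope [ 0.0051 -0.0021  0.0363]
base front x [-0.0738 -0.0729]
clip z [0.0413 0.0435]
```

```bash
python3 -c "
from workcell import r
print(r.sign_off())"
```

```text
the job is handed in; nothing more can be done
None
```

I handed the job in at about 30 s on the robot's clock. By my last measurements the plate is home, straight and flat under the lowered clip, and the knob is back near 0 with both tabs out. I did not measure the clip's force on the plate directly, and `sign_off()` returned no verdict.

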